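Refit the cloth-feed drive of the printing table

TASK

The cloth feed of the printing table has been taken apart for cleaning: put it together again. Slide the plain spacer onto the keyed upright hub of the gearbox first, then all the toothed gears that are there, in any order, each turned so that its keyway finds the key of the hub and slid fully home, flat on the piece below. Once they are all on, throw the clutch lever beside the hub fully over to the other side. Also lay every loose rubber roller along a groove of the ribbed wooden bed, about midway along it, setting it down so that it does not start rolling. Leave the ink jar and the roll of tape where they are.

Things in the scene. Friction and masses are not known exactly. Their poses are not given: they have to be found in the camera images.
- spacer_c (a point): the plain spacer: steel, smooth flat sides without teeth, 0.2 kg, 60 mm across, 14 mm thick, lying flat. Eight flat sides, 60 mm across flats, one of them at the keyway; grip over any opposite flats. Bore 24.4 mm, with one keyway 11 mm wide reaching 18 mm from the axis, right through. Point: centre, half-way up; z is the axis, x points from it to the keyway.
- gear1_c (a point): toothed gear 1 (may be absent): steel, 20 small teeth that end level with the flats, 0.14 to 0.28 kg, 60 mm across, 14 mm thick, lying flat. Eight flat sides, 60 mm across flats, one of them at the keyway; grip over any opposite flats. Bore 24.4 mm, with one keyway 11 mm wide reaching 18 mm from the axis, right through. Point: centre, half-way up; z is the axis, x points from it to the keyway.
- gear2_c (a point): toothed gear 2 (may be absent): steel, 20 small teeth that end level with the flats, 0.14 to 0.28 kg, 60 mm across, 14 mm thick, lying flat. Eight flat sides, 60 mm across flats, one of them at the keyway; grip over any opposite flats. Bore 24.4 mm, with one keyway 11 mm wide reaching 18 mm from the axis, right through. Point: centre, half-way up; z is the axis, x points from it to the keyway.
- gear3_c (a point): toothed gear 3 (may be absent): steel, 20 small teeth that end level with the flats, 0.14 to 0.28 kg, 60 mm across, 14 mm thick, lying flat. Eight flat sides, 60 mm across flats, one of them at the keyway; grip over any opposite flats. Bore 24.4 mm, with one keyway 11 mm wide reaching 18 mm from the axis, right through. Point: centre, half-way up; z is the axis, x points from it to the keyway.
- hub_seat (a point): keyed hub upright in a green gearbox 170 x 100 x 36 mm. Point: on its axis, on the collar (38 mm wide, 65 mm above the table, 23 mm above the box's disc) where the first piece rests. From here up: shaft 22 mm thick, 56 mm tall, then a 5 mm tapered nose; one key 8 mm wide reaches 16 mm from the axis and is 52 mm tall. z is the axis, x points to the key. Braked: turns only at 1.5 N m.
- bed_top (a point): ribbed wooden bed, board 150 (x) x 220 (y) x 12 mm. Point: centre of the board's top face. Nine round ribs 10 mm thick, 140 mm long, run along x, 24 mm apart in y (the middle one at y = 0), centres 3 mm above the point; eight grooves at y = +-12, +-36, +-60, +-84 mm. A roller in a groove has its centre 19 mm above the point; on top of a rib, 23 mm.
- roller1_c (a point): rubber roller 1 (may be absent): round, 30 mm thick, 110 mm long plus 5 mm steel journals at the ends, 0.14 to 0.24 kg, lying on the table. The point is its centre, x is its long axis (either end may lead).
- roller2_c (a point): rubber roller 2 (may be absent): round, 30 mm thick, 110 mm long plus 5 mm steel journals at the ends, 0.14 to 0.24 kg, lying on the table. The point is its centre, x is its long axis (either end may lead).
- roller3_c (a point): rubber roller 3 (may be absent): round, 30 mm thick, 110 mm long plus 5 mm steel journals at the ends, 0.14 to 0.24 kg, lying on the table. The point is its centre, x is its long axis (either end may lead).
- roller1: the same roller 1; origin 15 mm off its centre, on its skin
- roller2: the same roller 2; origin 15 mm off its centre, on its skin
- roller3: the same roller 3; origin 15 mm off its centre, on its skin
- clutch (a joint): clutch lever on the gearbox, beside the hub: 0 as leaning fully one way (starts at 0 to 0.2), 1.0 rad thrown fully over the other way; stays where it is left, light to push
- clutch_tip (a point): centre of the black ball knob (26 mm) at the end of the clutch lever's 80 mm rod. The lever's hinge is level, 58 mm above the table, so that the knob swings in an upright arc, about 70 mm along; seen from above, the x axis of this point points the way the knob must be pushed. The lever stands 90 mm from the hub's axis and swings past it sideways
- bed: the same ribbed bed; origin under its centre, on the table
- ink_jar: ink jar, 48 mm wide, 55 mm tall, to be left alone; origin: centre of its underside
- tape: roll of tape, 60 mm wide, 20 mm tall, to be left alone; origin: centre of its underside
There are look-alikes about, which are no part of the job. What is shaped like the roller1 but yellow is not meant. Leave any turquoise look-alike of the part that bears gear1_c alone.

How it is judged:
By the outcome, as a careful person would: the job done as asked, in the order asked, and still so for the second after the job is handed in, with the robot touching nothing.
Of gear1, gear2, gear3 only 2 to 3 are there at a start; the rules pass over those that are not, and their reading is None.
Of roller1, roller2, roller3 only 2 to 3 are there at a start; the rules pass over those that are not, and their reading is None.
At some moment in a run one of gear1, gear2, gear3, spacer may be knocked a few centimetres aside while the robot is not near it.
It also fails if it takes over 210 s, if anything falls off the work surface, if the arm or the gripper's body presses on something with over 40 N, if the wrist force passes 120 N, or if a joint passes its speed limit or range.

ROBOT

A 6-joint arm with a two-finger parallel gripper is mounted at the origin on the work surface. World frame = base frame: x ahead of the robot, y to its left, z up, the work surface at z = 0. Lengths are in m, angles in degrees, forces in N, time in s.
With the tool pointing down it reaches from about 0.35 to 0.725 m from the base axis. Payload 4.3 kg.
Tool frame: the origin (TCP) lies on the centre line of the jaws, within the pads' length; the fingertips stand 17 mm ahead of it and the grasp point (between the pads) lies 2 mm behind it; z points along the fingers, y is the line along which they close (so a half turn about z gives the same grasp; the last joint's range is limited). The gripper opens to 85 mm and grips with 20 to 120 N. Pads are 22 mm wide; open, the fingers measure 114 mm over their backs; the gripper's body (76 mm by 85 mm) begins 54 mm behind the grasp point. The pads swing forward as they close: fully open they stand 13 mm farther back than shut.
Start: joints at [61.977, 21.618, 4.641, 73.018, 0, 83.68], TCP at [0.213, 0.534, 0.248] pointing down, gripper open.
Joint ranges: [-156.06, 156.06], [-48.1, 94.91], [-58.44, 69.94], [-101.28, 121.22], [-78.64, 73.56], [-180, 180]. Speed limits (degrees/s): [147.25, 147.25, 180, 180, 180, 180].

INTERFACE

Orientations are given as [roll, pitch, yaw] about the fixed x, y, z axes, in that order (R = Rz(yaw) Ry(pitch) Rx(roll)).
In Python, from rig import * gives the robot as it stands.
- The arm moves only by the tool servo_tool, never from a script. Its argument "plan" is a list of rows, each a list of 3 entries, a list of its own where there are three numbers: the shift along the tool's x, y, z in units of 25 mm (1.0 is 25 mm), then the turn, a rotation vector about the tool's x, y, z in units of 5 degrees (1.0 is 5 degrees), then the finger opening in mm, from 0 to 85.4. A call has exactly 10 rows; each row is the pose to reach, as a shift and turn from the pose commanded when the call began, along the tool's axes at that moment; what a row does not reach only later rows make up. A row lasts 1/12 s, in which the tool goes at most 41.7 mm and 7.16 degrees, less where a joint would pass 70% of its speed; a pose out of reach is approached as far as the arm can. A call with a gripper value outside its range is refused whole. The fingers move at their own pace and stop on an object; the grip force is fixed at half the most. Time passes only in rows, so rows that repeat a pose let the fingers close, or fill a call up. It gives the time, the measured TCP pose, the force, the opening and the grip force at its end, in the units of the state.
- read_state(): the state, without advancing time (a new reading comes with each control period).
- snapshot(name): name is "scene" or "top"; returns a dict with "img" (480x640x3 uint8, red, green, blue), "intrinsics" (3x3 intrinsics, pixels), "k1" (the pictures are not rectified: a ray, as slopes to the right and down, at radius r is drawn at 1 + k1 r^2 times it, then the intrinsics apply), "rvec" (rotation vector, rad) and "tvec" (3), from world to camera coordinates, as OpenCV has them. Camera axes: x right, y down, z forward; pixel columns grow to the right and rows downward; lengths in m; the calibration is good to about 2 mm. A picture is of the moment at which its call begins. There is no depth.
- hand_in(): hands the job in; it is judged then, once.
Trained networks look in a picture, given as the dict that the camera call returned (one of the last four; its "shot" number tells which), for a name from the list of things; names that differ only in an ending like _2 or _b are one class to them, and where a whole thing is asked for, a point or a joint stands for the part that bears it (a point fixed in the world has none). Each returns a list of dicts, best first, with "score" (0 to 1); they miss things now and then, are a little off and sometimes report something else, mostly with a low value. They report only what shows in the picture. A call takes as long as a camera call. They do not tell look-alikes from the thing itself.
- outline_of(target, picture): "region" (480x640 bool, what is visible of it) and "box" ([centre column, centre row, width, height] in pixels, round what is visible of it).
The state is a dict: "time_s": time; "q": joint angles; "joint_vel": joint speeds; "joint_torque": joint torques, N m; "ee_pos": TCP position; "eef_rot": TCP orientation; "ft_force": force on the tool from outside, world axes, zero at the start; "torque": the same for the moment, N m; "grip_width": finger opening in m; "grip_force": force on a finger pad.
Only numpy, scipy, OpenCV 4.12 (cv2) and the standard library are available. Lean on these libraries where they do the work, as an engineer would, in place of code of your own. Each camera call takes 0.05 s, during which the arm holds its last target. There are 200 camera calls.

## Working session

There is one attempt and no reset: what is moved stays moved. The work goes in short steps, Python scripts to look and compute and a tool call to move; the robot and the scene stay as the last step left them, time stands still between calls to the robot, and variables do not carry over. Pictures are saved under pics/ and viewed, at most 14 in all, crops included, and the job is handed in when it is done.

Besides the shell and the picture viewer there is one more tool, called after "Call:" by a JSON object that holds its "name" and its "arguments". servo_tool: Moves the arm, as the interface text tells. Its arguments: {"type":"object","properties":{"plan":{"type":"array"}},"required":["plan"]}

```bash
ls; mkdir -p pics; python3 - <<'E'
from rig import *
import cv2,numpy as np
for n in ("scene","top"):
    s=snapshot(n); cv2.imwrite(f"pics/{n}0.png",s["img"][:,:,::-1])
    print(n,s["shot"],s["intrinsics"],s["k1"],s["rvec"],s["tvec"])
    for t in ("spacer_c","gear1_c","roller1","bed","clutch_tip","hub_seat","ink_jar","tape"):
        try: print(t,[(round(d["score"],2),[round(float(v)) for v in d["box"]]) for d in outline_of(t,s)])
        except Exception as e: print(t,e)
print(read_state())
E
```

```text
pics
scene 1 [[447.57006795   0.         320.29218285]
 [  0.         447.57006795 237.92830845]
 [  0.           0.           1.        ]] -0.022356686960830156 [ 1.51651081  2.2078504  -0.76011181] [ 0.18090966 -0.32372928  1.31339089]
spacer_c [(0.71, [465, 320, 34, 29]), (0.59, [276, 213, 29, 37])]
gear1_c [(0.83, [426, 355, 33, 28]), (0.74, [481, 378, 34, 32]), (0.42, [414, 302, 24, 33])]
roller1 [(0.82, [276, 214, 25, 42]), (0.74, [248, 187, 37, 32]), (0.58, [349, 238, 14, 43]), (0.24, [194, 235, 110, 64])]
bed [(0.87, [196, 233, 108, 68])]
clutch_tip [(0.51, [248, 292, 21, 31]), (0.31, [350, 237, 15, 44])]
hub_seat [(0.69, [287, 273, 20, 30])]
ink_jar [(0.92, [414, 302, 26, 31]), (0.67, [247, 291, 25, 31])]
tape [(0.75, [358, 337, 27, 32])]
top 2 [[582.85970209   0.         314.1405218 ]
 [  0.         582.85970209 237.8597554 ]
 [  0.           0.           1.        ]] -0.15508357813438234 [ 2.15704674 -2.21845341  0.08991271] [0.04030157 0.53273403 1.42023624]
spacer_c [(0.66, [188, 240, 26, 30])]
gear1_c [(0.71, [210, 197, 22, 23]), (0.68, [171, 196, 22, 27])]
roller1 [(0.
[... 264 characters left out ...]
.53, [267, 190, 22, 22])]
{'time_s': 0.9, 'q': array([ 6.19772766e+01,  2.16175184e+01,  4.64183453e+00,  7.30174586e+01,
       -1.93296892e-03,  8.36804116e+01]), 'joint_vel': array([-0.02807398, -0.08275666,  0.02717059, -0.0331632 ,  0.02691879,
        0.06013055]), 'joint_torque': array([-2.25331118e-03, -4.63512468e+01,  2.70158368e+01,  1.41593537e-04,
       -6.98452709e-06,  6.34721129e-07]), 'ee_pos': array([0.21265633, 0.53427689, 0.24833709]), 'eef_rot': array([1.79993397e+02, 2.67605930e-03, 1.58296865e+02]), 'ft_force': array([ 0.21650098, -0.35929089, -0.29270032]), 'torque': array([ 0.02798056, -0.00284539, -0.01821007]), 'grip_force': 0.0, 'grip_width': 0.08517986264471639}
```

```bash
python3 - <<'E'
import cv2
a=cv2.imread("pics/top0.png")[150:345,140:400]; cv2.imwrite("pics/top0c.png",cv2.resize(a,(800,600),interpolation=cv2.INTER_CUBIC))
a=cv2.imread("pics/scene0.png"); cv2.imwrite("pics/scene0f.png",cv2.resize(a[160:430,130:530],(800,540),interpolation=cv2.INTER_CUBIC))
E
```

```text
(no output)
```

View pics/top0c.png

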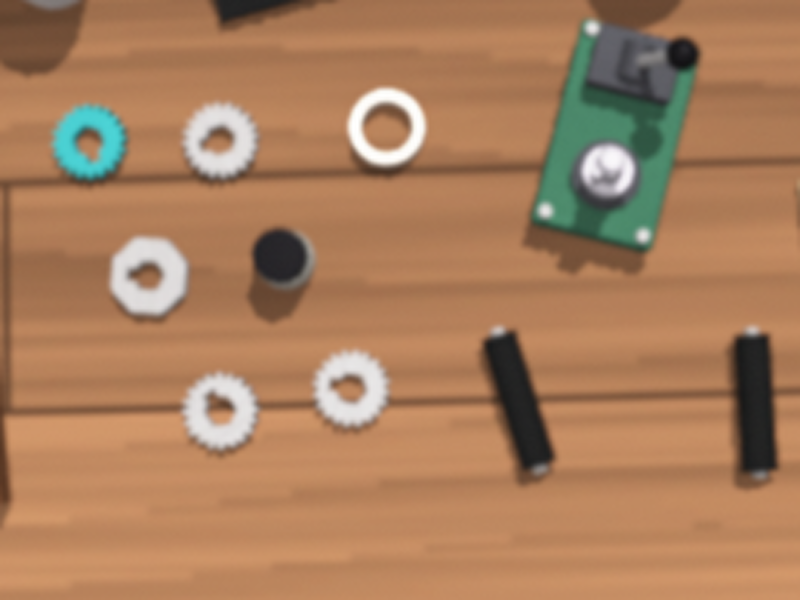

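View pics/scene0f.png

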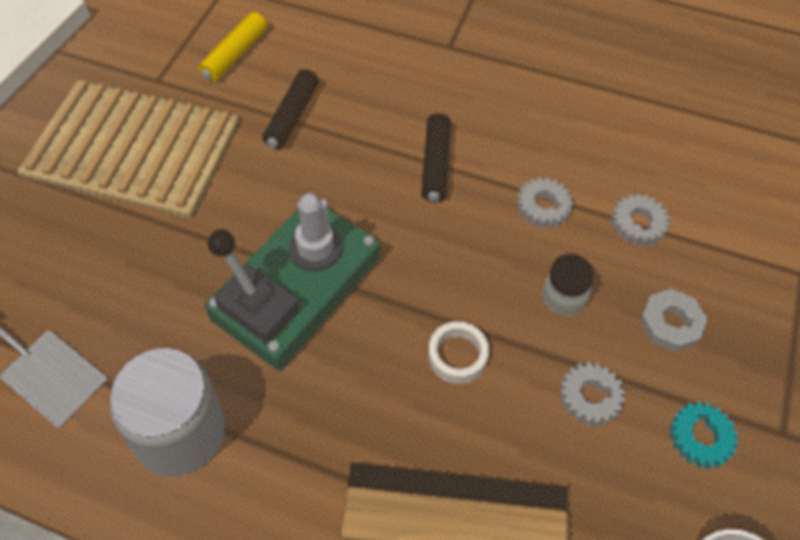

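View pics/top0.png

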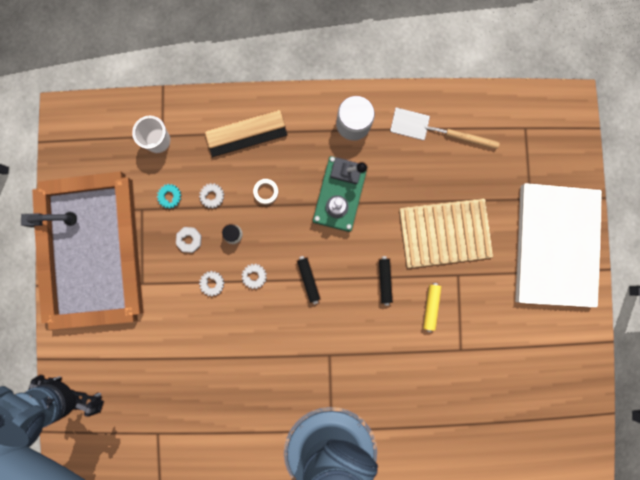

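```bash
cat > h.py <<'E'
from rig import *
import cv2, numpy as np
from scipy.optimize import minimize
def cam(s): return s["rvec"],s["tvec"],s["intrinsics"],np.array([s["k1"],0,0,0.])
def proj(s,P): return cv2.projectPoints(np.asarray(P,float).reshape(-1,1,3),*cam(s))[0][:,0]
def unproj(s,uv,z):
    r,t,K,d=cam(s); R=cv2.Rodrigues(r)[0]; uv=np.asarray(uv,float).reshape(-1,1,2)
    n=cv2.undistortPoints(uv,K,d)[:,0]; D=np.c_[n,np.ones(len(n))]@R; c=-R.T@np.ravel(t)
    return c+D*((z-c[2])/D[:,2])[:,None]
def patch(s,c,z,size=.08,n=264):
    """top-down view: right=-y, up=+x"""
    g=(np.arange(n)+.5)/n-.5; Y,X=np.meshgrid(-g*size+c[1],-g*size+c[0]); 
    m=proj(s,np.c_[X.ravel(),Y.ravel(),np.full(n*n,z)]).reshape(n,n,2).astype(np.float32)
    return cv2.remap(s["img"],m[...,0],m[...,1],cv2.INTER_CUBIC)
def go(pos,yaw,st=None):
    """shift (units) and turn (units) from the present pose to pos,yaw with the tool down"""
    st=st or read_state(); from scipy.spatial.transform import Rotation as T
    A=T.from_euler("xyz",st["eef_rot"],degrees=True); B=T.from_euler("xyz",[180,0,yaw],degrees=True)
    return np.round(A.inv().apply(np.array(pos)-st["ee_pos"])/.025,3),np.round(np.degrees((A.inv()*B).as_rotvec())/5,3)
E
python3 - <<'E'
from h import *
t=snapshot("top"); s=snapshot("scene")
rows=[]
P={}
for n,uv in dict(sp=(188,240),g1=(211,196),g2=(254,277),g3=(212,284)).items():
    c=unproj(t,uv,.014)[0]
    for _ in range(3):
        p=patch(t,c,.014); hsv=cv2.cvtColor(p,cv2.COLOR_RGB2HSV); m=(hsv[...,1]<70)&(hsv[...,2]>90)
        m=cv2.morphologyEx(m.astype(np.uint8),cv2.MORPH_OPEN,np.ones((7,7)))
        k,l,stt,ce=cv2.connectedComponentsWithStats(m); i=1+np.argmax(stt[1:,4]); f=cv2.fillPoly(np.zeros_like(m),[cv2.convexHull(np.argwhere(l==i)[:,::-1].astype(np.int32))],1)
        y,x=np.argwhere(f).mean(0); c=c+np.array([-(y-131.5),-(x-131.5),0])*.08/264
    print(n,c.round(4),"diam",(2*np.sqrt(f.sum()/np.pi)*.08/264).round(4)); P[n]=c; rows.append(patch(t,c,.014))
h0=unproj(t,(337,204),.126)[0]; h1=unproj(s,(285,259),.126)[0]; print("hub",h0,h1)
rows+= [patch(t,h0,.117),patch(s,h1,.117)]
im=np.vstack([np.hstack(rows[:3]),np.hstack(rows[3:])]); cv2.imwrite("pics/p1.png",im[:,:,::-1])
for n,uv in dict(r1=(309,281),r2=(385,281)).items(): print(n,unproj(t,uv,.015))
print("bed",unproj(t,(446,235),.015))
E
```

```text
sp [0.5391 0.3398 0.014 ] diam 0.0662
g1 [0.6478 0.2799 0.014 ] diam 0.0633
g2 [0.4441 0.1773 0.014 ] diam 0.0622
g3 [0.4287 0.2832 0.014 ] diam 0.0627
hub [ 0.60238345 -0.02839733  0.126     ] [ 0.60786564 -0.0306107   0.126     ]
r1 [[0.42769288 0.04098978 0.015     ]]
r2 [[ 0.42211959 -0.14694739  0.015     ]]
bed [[ 0.53199008 -0.30486687  0.015     ]]
```

View pics/p1.png

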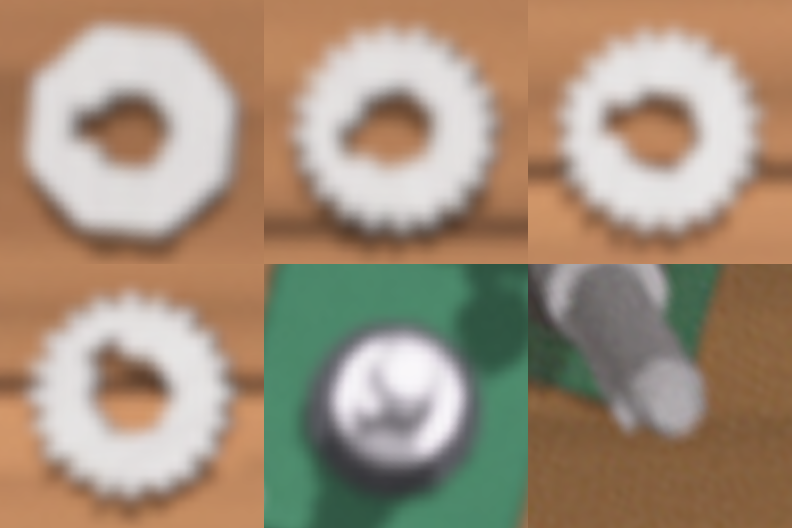

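```bash
cat >> h.py <<'E'
def gearmask(th,x,y,n=264,size=.08,R=.0298,octo=False):
    a=np.linspace(0,2*np.pi,73); 
    out=np.c_[np.cos(a),np.sin(a)]*R
    if octo: a=np.radians(22.5+45*np.arange(8)); out=np.c_[np.cos(a),np.sin(a)]*.030/np.cos(np.pi/8)
    a=np.linspace(0,2*np.pi,73); hole=np.c_[np.cos(a),np.sin(a)]*.0122; key=np.array([[0,-.0055],[.018,-.0055],[.018,.0055],[0,.0055]])
    c,s_=np.cos(th),np.sin(th); M=np.array([[c,s_],[-s_,c]]); m=np.zeros((n,n),np.float32)
    def f(q,v):
        q=q@M+[x,y]; u=np.c_[-q[:,1],-q[:,0]]*n/size+n/2; cv2.fillPoly(m,[np.round(u*16).astype(np.int32)],v,cv2.LINE_AA,4)
    f(out,1.); f(hole,0.); f(key,0.); return cv2.GaussianBlur(m,(0,0),4)
def fitgear(s,c,z=.014,octo=False,ths=None,size=.08,wide=4e-3):
    p=patch(s,c,z,size).astype(float); w=p.min(2)  # grey is bright in its least channel
    best=None
    for t0 in (np.radians(np.arange(0,360,30)) if ths is None else ths):
        r=minimize(lambda v:-np.corrcoef(gearmask(v[0],v[1]*1e-3,v[2]*1e-3,octo=octo,size=size).ravel(),w.ravel())[0,1],[t0,0,0],method="Nelder-Mead",options=dict(initial_simplex=[[t0,0,0],[t0+.25,0,0],[t0,2,0],[t0,0,2]],xatol=.01,fatol=1e-4))
        if best is None or r.fun<best.fun: best=r
    return np.array([c[0]+best.x[1]*1e-3,c[1]+best.x[2]*1e-3,z]),np.degrees(best.x[0])%360,-best.fun
def circ(c,r,z): a=np.linspace(0,2*np.pi,48,endpoint=False); return np.c_[c[0]+r*np.cos(a),c[1]+r*np.sin(a),np.full(48,z)]
def hubmask(s,x,y,th,box,k=8,key=True):
    c,d=np.array([x,y]),np.array([np.cos(th),np.sin(th)]); e=np.array([-d[1],d[0]])
    kq=[c+d*u+e*v for u in (.005,.016) for v in (-.004,.004)]
    H=[np.r_[circ(c,.019,.042),circ(c,.019,.065)],np.r_[circ(c,.011,.065),circ(c,.011,.121),circ(c,.008,.126)]]
    if key: H.append(np.array([[*q,z] for q in kq for z in (.065,.117)]))
    u0,v0,u1,v1=box; m=np.zeros(((v1-v0)*k,(u1-u0)*k),np.float32)
    for q in H:
        uv=(proj(s,q)-[u0-.5,v0-.5])*k; cv2.fillPoly(m,[cv2.convexHull(np.round(uv*16).astype(np.int32))],1.,cv2.LINE_AA,4)
    return cv2.GaussianBlur(cv2.resize(m,(u1-u0,v1-v0),interpolation=cv2.INTER_AREA),(0,0),.8)
def fithub(s,x,y,ths=np.radians(np.arange(0,360,30)),box=None):
    uv=proj(s,[[x,y,.09]])[0].astype(int); box=box or (uv[0]-18,uv[1]-20,uv[0]+18,uv[1]+20); u0,v0,u1,v1=box
    w=s["img"][v0:v1,u0:u1].astype(float); w=w.min(2)-.75*(w.max(2)-w.min(2)); res=[]
    for t0 in ths:
        r=minimize(lambda v:-np.corrcoef(hubmask(s,x+v[1]*1e-3,y+v[2]*1e-3,v[0],box).ravel(),w.ravel())[0,1],[t0,0,0],method="Nelder-Mead",options=dict(initial_simplex=[[t0,0,0],[t0+.3,0,0],[t0,2,0],[t0,0,2]],xatol=.01,fatol=1e-4))
        res.append((round(-r.fun,4),round(np.degrees(r.x[0])%360,1),round(x+r.x[1]*1e-3,4),round(y+r.x[2]*1e-3,4)))
    return sorted(res)[::-1]
E
cat > look.py <<'E'
from h import *
t=snapshot("top"); s=snapshot("scene")
for n,uv in dict(sp=(188,240),g1=(211,196),g2=(254,277),g3=(212,284)).items():
    c=unproj(t,uv,.014)[0]; a=fitgear(t,c,octo=n=="sp"); b=fitgear(s,a[0],octo=n=="sp",ths=[np.radians(a[1])])
    print(n,"top",a[0].round(4),round(a[1],1),round(a[2],3),"scene",b[0].round(4),round(b[1],1),round(b[2],3))
E
python3 look.py; python3 - <<'E'
from h import *
t=snapshot("top"); s=snapshot("scene")
for c in (s,t):
    print(*fithub(c,.605,-.03)[:6],sep="\n")
x=fithub(s,.605,-.03)[0]
def ov(c,g):
    u,v=proj(c,[[.605,-.03,.09]])[0].astype(int); k=12
    im=cv2.resize(c["img"][v-20:v+20,u-16:u+16],None,fx=k,fy=k,interpolation=cv2.INTER_CUBIC)
    return im
cv2.imwrite("pics/hub.png",np.hstack([ov(s,0),ov(t,0)])[:,:,::-1])
E
```

```text
sp top [0.54   0.3403 0.014 ] 85.1 0.983 scene [0.5422 0.3405 0.014 ] 84.7 0.959
g1 top [0.6496 0.2802 0.014 ] 107.5 0.965 scene [0.6523 0.2803 0.014 ] 111.0 0.959
g2 top [0.4449 0.1776 0.014 ] 76.5 0.974 scene [0.4473 0.1778 0.014 ] 80.6 0.948
g3 top [0.4293 0.2838 0.014 ] 31.4 0.968 scene [0.4316 0.2837 0.014 ] 34.9 0.949
(np.float64(0.9135), np.float64(125.6), np.float64(0.6094), np.float64(-0.0327))
(np.float64(0.9134), np.float64(128.0), np.float64(0.6094), np.float64(-0.0326))
(np.float64(0.9134), np.float64(124.2), np.float64(0.6093), np.float64(-0.0329))
(np.float64(0.9132), np.float64(127.9), np.float64(0.6092), np.float64(-0.033))
(np.float64(0.9131), np.float64(116.2), np.float64(0.6092), np.float64(-0.0327))
(np.float64(0.8918), np.float64(0.0), np.float64(0.6093), np.float64(-0.0324))
(np.float64(0.9193), np.float64(270.6), np.float64(0.6103), np.float64(-0.0322))
(np.float64(0.9193), np.float64(54.1), np.float64(0.6103), np.float64(-0.0325))
(np.float64(0.9191), np.float64(52.4), np.float64(0.6103), np.float64(-0.0325))
(np.float64(0.919), np.float64(270.5), np.float64(0.6101), np.float64(-0.0322))
(np.float64(0.919), np.float64(269.0), np.float64(0.6103), np.float64(-0.032))
(np.float64(0.9188), np.float64(264.5), np.float64(0.6102), np.float64(-0.032))
```

View pics/hub.png

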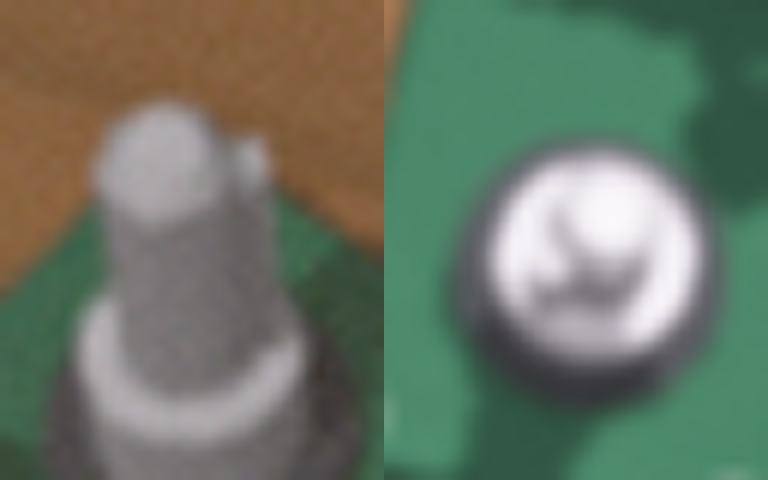

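```bash
python3 - <<'E'
from h import *
t=snapshot("top"); s=snapshot("scene")
out=[]
for th in (100,110,118,126,134,145):
    for c,xy in ((s,(.6094,-.0327)),(t,(.6103,-.0322))):
        u,v=proj(c,[[.605,-.03,.09]])[0].astype(int); k=11; r=9 if c is s else 9
        a=proj(c,[[xy[0]+ .012*0,xy[1],.117]])
        p=[]
        d=np.array([np.cos(np.radians(th)),np.sin(np.radians(th))]); e=np.array([-d[1],d[0]]); q0=np.array(xy)
        p=np.array([[*(q0+d*a_+e*b_),.117] for a_,b_ in ((.010,-.004),(.016,-.004),(.016,.004),(.010,.004))])
        im=cv2.resize(c["img"][v-18:v+2,u-12:u+12] if c is s else c["img"][v-12:v+8,u-12:u+12],None,fx=k,fy=k,interpolation=cv2.INTER_CUBIC)
        o=np.array([u-12,v-18 if c is s else v-12])-.5
        b=np.array([[*(q0+d*.016+e*w),.065] for w in (-.004,.004)])
        f=lambda P:np.round((proj(c,P)-o)*k*16).astype(np.int32)
        cv2.polylines(im,[f(p)],True,(255,0,0),1,cv2.LINE_AA,4)
        cv2.polylines(im,[f(circ(q0,.008,.126))],True,(0,0,255),1,cv2.LINE_AA,4)
        cv2.polylines(im,[f(np.array([p[1],b[0]]))],False,(255,255,0),1,cv2.LINE_AA,4)
        cv2.polylines(im,[f(np.array([p[2],b[1]]))],False,(255,255,0),1,cv2.LINE_AA,4)
        out.append(im)
im=np.vstack([np.hstack(out[0:4]),np.hstack(out[4:8]),np.hstack(out[8:12])]); im=cv2.resize(im,(800,600)); cv2.imwrite("pics/hub2.png",im[:,:,::-1])
E
```

```text
(no output)
```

View pics/hub2.png

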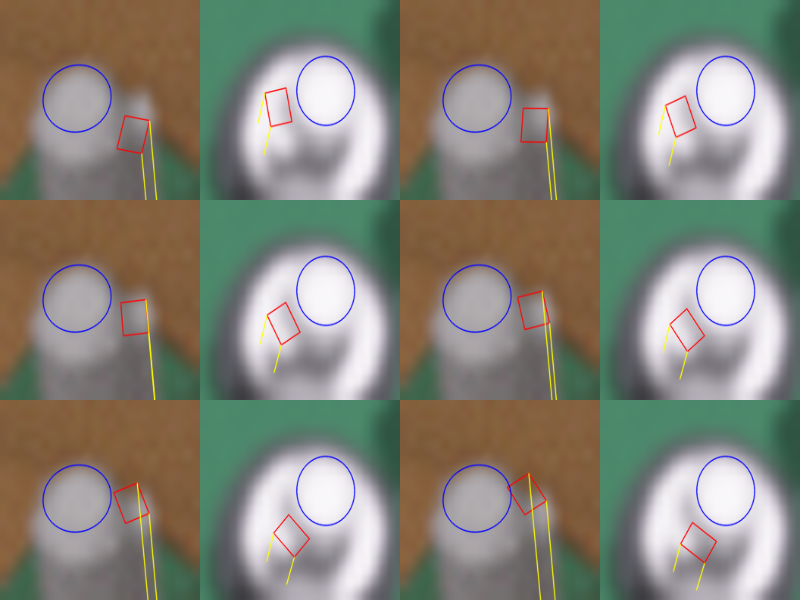

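```bash
python3 - <<'E'
from h import *
S=[snapshot("scene") for _ in range(6)]; s=S[0]; im=np.mean([q["img"] for q in S],0)
uv=proj(s,[[.609,-.032,.121]])[0].astype(int); box=(uv[0]-9,uv[1]-9,uv[0]+13,uv[1]+8); u0,v0,u1,v1=box
w=im[v0:v1,u0:u1]; w=w[...,2]/w[...,0]  # blue over red: wood .5, grey 1
def mask(v,th,k=8):
    m=np.zeros(((v1-v0)*k,(u1-u0)*k),np.float32); c=np.array([.609+v[0]*1e-3,-.032+v[1]*1e-3]); d=np.array([np.cos(th),np.sin(th)]); e=np.array([-d[1],d[0]])
    for q in (np.r_[circ(c,.011,.065),circ(c,.011,.121),circ(c,v[2]*1e-3,.126)],np.array([[*(c+d*a+e*b),z] for a in (.005,.016) for b in (-.004,.004) for z in (.065,.117)])):
        p=(proj(s,q)-[u0-.5,v0-.5])*k; cv2.fillPoly(m,[cv2.convexHull(np.round(p*16).astype(np.int32))],1.,cv2.LINE_AA,4)
    return cv2.GaussianBlur(cv2.resize(m,(u1-u0,v1-v0),interpolation=cv2.INTER_AREA),(0,0),max(.3,v[3]))
g=im[v0:v1,u0:u1]; wt=~(g[...,1]>g[...,0]*1.05)
for th in range(95,165,5):
    r=minimize(lambda v:-np.corrcoef(mask(v,np.radians(th))[wt],w[wt])[0,1],[0,0,8,.8],method="Nelder-Mead",options=dict(initial_simplex=[[0,0,8,.8],[2,0,8,.8],[0,2,8,.8],[0,0,10,.8],[0,0,8,1.2]],xatol=.01,fatol=1e-5))
    print(th,-r.fun.round(4),r.x.round(2))
E
```

```text
95 0.9576 [-0.07  0.03  6.37  1.01]
100 0.9658 [-0.32 -0.3   6.9   0.83]
105 0.9712 [-0.53 -0.1   6.98  0.81]
110 0.9773 [-0.42 -0.4   6.84  0.69]
115 0.9793 [-0.56 -0.38  7.28  0.68]
120 0.9797 [ 0.09 -0.05  8.16  0.67]
125 0.9825 [ 0.42 -0.06  8.52  0.64]
130 0.9833 [0.67 0.15 8.64 0.63]
135 0.9805 [ 0.46 -0.17  8.28  0.65]
140 0.9759 [ 0.31 -0.24  7.96  0.75]
145 0.9729 [ 0.85 -0.02  8.75  0.79]
150 0.9632 [0.83 0.13 7.43 0.93]
155 0.9602 [0.94 0.29 8.73 0.91]
160 0.9458 [0.63 0.42 7.42 1.16]
```

```bash
cat > g.py <<'E'
import sys; from h import *
a=[float(v) for v in sys.argv[1:]]; st=read_state()
print(st["time_s"].__round__(2),st["ee_pos"].round(4),st["eef_rot"].round(1),"F",st["ft_force"].round(1),"w",round(st["grip_width"],4),round(st["grip_force"],1))
for i in range(0,len(a),4): print(go(a[i:i+3],a[i+3],st))
E
python3 g.py .54 .3403 .08 175 .54 .3403 .018 175
```

```text
1.6 [0.2127 0.5343 0.2483] [180.   -0.  158.3] F [-1.2  0.2  0.5] w 0.0856 0.0
(array([-15.035,  -2.367,   6.732]), array([ 1.000e-03, -0.000e+00, -3.341e+00]))
(array([-15.035,  -2.367,   9.212]), array([ 1.000e-03, -0.000e+00, -3.341e+00]))
```

Call:
{"name": "servo_tool", "arguments": {"plan": [[[-15.03,-2.37,2],[0,0,-3.34],85],[[-15.03,-2.37,2],[0,0,-3.34],85],[[-15.03,-2.37,2],[0,0,-3.34],85],[[-15.03,-2.37,2],[0,0,-3.34],85],[[-15.03,-2.37,2],[0,0,-3.34],85],[[-15.03,-2.37,2],[0,0,-3.34],85],[[-15.03,-2.37,2],[0,0,-3.34],85],[[-15.03,-2.37,5],[0,0,-3.34],85],[[-15.03,-2.37,6.7],[0,0,-3.34],85],[[-15.03,-2.37,6.7],[0,0,-3.34],85]]}}

```text
time_s: 2.43
ee_pos: [0.5245, 0.3502, 0.1132]
eef_rot: [179.9, 0.2, 174.9]
ft_force: [-0.1, 0.4, 0.4]
grip_width: 0.0849
grip_force: 0.0
```

```bash
python3 g.py .54 .3403 .018 175
```

```text
2.43 [0.5245 0.3502 0.1132] [179.9   0.2 174.9] F [-0.1  0.4  0.4] w 0.0849 0.0
(array([-0.643, -0.348,  3.808]), array([ 0.023,  0.034, -0.018]))
```

Call:
{"name": "servo_tool", "arguments": {"plan": [[[0,0,0],[0,0,0],85],[[0,0,0],[0,0,0],85],[[0,0,0],[0,0,0],85],[[0,0,0],[0,0,0],85],[[0,0,0],[0,0,0],85],[[0,0,0],[0,0,0],85],[[0,0,0],[0,0,0],85],[[0,0,0],[0,0,0],85],[[0,0,0],[0,0,0],85],[[0,0,0],[0,0,0],85]]}}

```text
time_s: 3.27
ee_pos: [0.5217, 0.3511, 0.1134]
eef_rot: [180.0, 0.0, 175.0]
ft_force: [0.2, -0.2, 0.3]
grip_width: 0.0852
grip_force: 0.0
```

```bash
python3 g.py .54 .3403 .018 175; python3 - <<'E'
from h import *
t=snapshot("top"); 
c=np.array([.54,.3403,.014])
p=patch(t,c,.014,.16,400); cv2.imwrite("pics/a.png",p[:,:,::-1])
E
```

```text
3.27 [0.5217 0.3511 0.1134] [180.   0. 175.] F [ 0.2 -0.2  0.3] w 0.0852 0.0
(array([-0.766, -0.369,  3.817]), array([0.002, 0.002, 0.002]))
```

View pics/a.png

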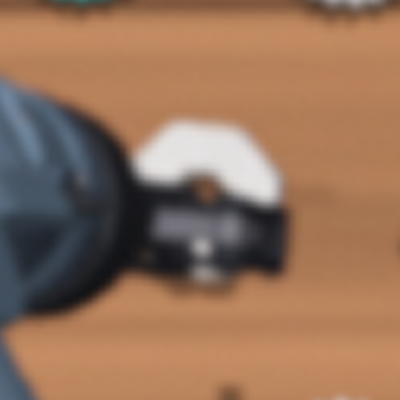

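Call:
{"name": "servo_tool", "arguments": {"plan": [[[-0.77,-0.37,1],[0,0,0],85],[[-0.77,-0.37,2],[0,0,0],85],[[-0.77,-0.37,3],[0,0,0],85],[[-0.77,-0.37,3.5],[0,0,0],85],[[-0.77,-0.37,3.7],[0,0,0],85],[[-0.77,-0.37,3.82],[0,0,0],85],[[-0.77,-0.37,3.82],[0,0,0],85],[[-0.77,-0.37,3.82],[0,0,0],55],[[-0.77,-0.37,3.82],[0,0,0],50],[[-0.77,-0.37,3.82],[0,0,0],50]]}}

```text
time_s: 4.15
ee_pos: [0.5415, 0.3408, 0.0199]
eef_rot: [179.9, 0.2, 175.0]
ft_force: [-0.4, 0.8, -1.0]
grip_width: 0.058
grip_force: 64.2
```

Call:
{"name": "servo_tool", "arguments": {"plan": [[[0,0,0],[0,0,0],50],[[0,0,0],[0,0,0],50],[[0,0,0],[0,0,0],50],[[0,0,0],[0,0,0],50],[[0,0,0],[0,0,0],50],[[0,0,0],[0,0,0],50],[[0,0,0],[0,0,0],50],[[0,0,0],[0,0,0],50],[[0,0,0],[0,0,0],50],[[0,0,0],[0,0,0],50]]}}

```text
time_s: 4.98
ee_pos: [0.5415, 0.3408, 0.0198]
eef_rot: [179.9, 0.2, 175.0]
ft_force: [-0.9, -0.6, 6.4]
grip_width: 0.058
grip_force: 65.0
```

```bash
python3 g.py .54 .34 .19 175 .61 -.032 .18 218
```

```text
4.98 [0.5415 0.3408 0.0198] [179.9   0.2 175. ] F [-0.9 -0.6  6.4] w 0.058 65.0
(array([ 0.037, -0.026, -6.808]), array([0.021, 0.035, 0.   ]))
(array([ -4.048, -14.606,  -6.423]), array([ 7.0e-03,  4.2e-02, -8.6e+00]))
```

Call:
{"name": "servo_tool", "arguments": {"plan": [[[0,0,-1.5],[0,0,0],50],[[0,0,-3],[0,0,0],50],[[0,0,-4.5],[0,0,-0.5],50],[[0,0,-6],[0,0,-1],50],[[-0.4,-1.5,-7],[0,0,-2],50],[[-0.8,-3,-7],[0,0,-3],50],[[-1.2,-4.5,-7],[0,0,-4],50],[[-1.6,-6,-7],[0,0,-5],50],[[-2,-7.5,-7],[0,0,-6],50],[[-2.4,-9,-7],[0,0,-7],50]]}}

```text
time_s: 5.82
ee_pos: [0.5801, 0.109, 0.1931]
eef_rot: [-180.0, 0.0, -149.7]
ft_force: [0.6, -0.7, -2.4]
grip_width: 0.0578
grip_force: 66.0
```

```bash
python3 g.py .61 -.032 .18 218
```

```text
5.82 [0.5801 0.109  0.1931] [-180.     0.  -149.7] F [ 0.6 -0.7 -2.4] w 0.0578 66.0
(array([ 1.811, -5.474,  0.523]), array([-1.000e-03,  5.000e-03, -1.547e+00]))
```

Call:
{"name": "servo_tool", "arguments": {"plan": [[[0.6,-1.8,0.2],[0,0,-0.8],50],[[1.2,-3.5,0.4],[0,0,-1.55],50],[[1.8,-5,0.5],[0,0,-1.55],50],[[1.8,-5.4,0.5],[0,0,-1.55],50],[[1.8,-5.4,0.5],[0,0,-1.55],50],[[1.8,-5.4,0.5],[0,0,-1.55],50],[[1.8,-5.4,0.5],[0,0,-1.55],50],[[1.8,-5.4,0.5],[0,0,-1.55],50],[[1.8,-5.4,0.5],[0,0,-1.55],50],[[1.8,-5.4,0.5],[0,0,-1.55],50]]}}

```text
time_s: 6.65
ee_pos: [0.6087, -0.0275, 0.1804]
eef_rot: [180.0, 0.0, -142.1]
ft_force: [0.5, 0.5, -1.7]
grip_width: 0.0577
grip_force: 66.0
```

```bash
python3 g.py .61 -.032 .18 218;  python3 - <<'E'
from h import *
t=snapshot("top"); s=snapshot("scene"); st=read_state(); p=st["ee_pos"]
k=4
o=[]
for c in (s,t):
    u,v=proj(c,[[.61,-.032,.14]])[0].astype(int); o.append(cv2.resize(c["img"][v-50:v+50,u-45:u+45],(400,444),interpolation=cv2.INTER_CUBIC)); print(u,v)
cv2.imwrite("pics/b.png",np.hstack(o)[:,:,::-1])
E
```

```text
6.65 [ 0.6087 -0.0275  0.1804] [ 180.     0.  -142.1] F [ 0.5  0.5 -1.7] w 0.0577 66.0
(array([ 0.069, -0.176,  0.015]), array([ 0.001,  0.002, -0.029]))
283 255
338 199
```

View pics/b.png

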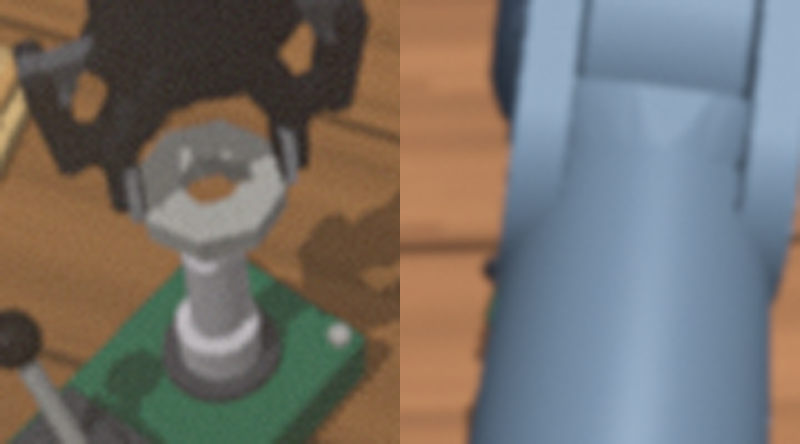

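```bash
python3 - <<'E'
from h import *
s=snapshot("scene"); st=read_state(); p=st["ee_pos"]; z=p[2]-.0198+.014
print(p)
r=fitgear(s,np.array([p[0],p[1],z]),z=z,octo=True); print(r)
r=fitgear(s,np.array([p[0],p[1],z]),z=z,octo=True,ths=[np.radians(128)]); print(r)
q=patch(s,[.61,-.03],z,.08,400); cv2.imwrite("pics/c.png",q[:,:,::-1])
E
```

```text
[ 0.60877335 -0.02803345  0.1803208 ]
(array([ 0.61046307, -0.02632678,  0.1745208 ]), np.float64(135.00074443006733), np.float64(0.7839702714928568))
(array([ 0.61045266, -0.02647319,  0.1745208 ]), np.float64(132.937297877968), np.float64(0.7825041964543465))
```

View pics/c.png

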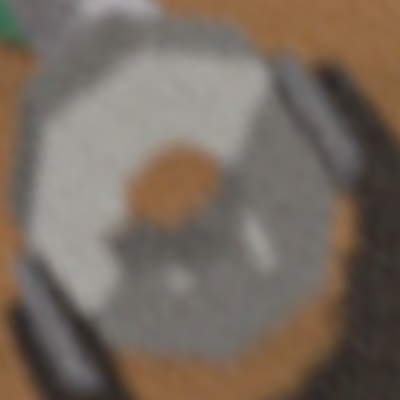

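```bash
python3 g.py .6085 -.0332 .15 218 .6085 -.0332 .139 218
```

```text
6.8 [ 0.6088 -0.028   0.1803] [-180.     0.  -142.2] F [-0.1 -0.8 -1.9] w 0.0577 66.0
(array([ 0.135, -0.157,  1.213]), array([-0.   ,  0.001, -0.039]))
(array([ 0.136, -0.157,  1.653]), array([-0.   ,  0.001, -0.039]))
```

Call:
{"name": "servo_tool", "arguments": {"plan": [[[0.07,-0.08,0.4],[0,0,0],50],[[0.135,-0.157,0.8],[0,0,0],50],[[0.135,-0.157,1.1],[0,0,0],50],[[0.135,-0.157,1.2],[0,0,0],50],[[0.135,-0.157,1.3],[0,0,0],50],[[0.135,-0.157,1.4],[0,0,0],50],[[0.135,-0.157,1.5],[0,0,0],50],[[0.135,-0.157,1.6],[0,0,0],50],[[0.135,-0.157,1.65],[0,0,0],50],[[0.135,-0.157,1.65],[0,0,0],50]]}}

```text
time_s: 7.63
ee_pos: [0.609, -0.0335, 0.139]
eef_rot: [-180.0, 0.1, -142.2]
ft_force: [1.7, 1.1, -2.7]
grip_width: 0.0576
grip_force: 65.9
```

```bash
python3 g.py .6085 -.0332 .139 218; python3 -c "
from rig import *; print(read_state()['torque'])"
```

```text
7.63 [ 0.609  -0.0335  0.139 ] [-1.800e+02  1.000e-01 -1.422e+02] F [ 1.7  1.1 -2.7] w 0.0576 65.9
(array([0.009, 0.023, 0.001]), array([-0.001,  0.015, -0.048]))
[ 0.25567642 -0.26143669 -0.02611825]
```

Call:
{"name": "servo_tool", "arguments": {"plan": [[[0,0,0.05],[0,0,0],50],[[0,0,0.1],[0,0,0],50],[[0,0,0.15],[0,0,0],50],[[0,0,0.2],[0,0,0],50],[[0,0,0.25],[0,0,0],50],[[0,0,0.25],[0,0,0],50],[[0,0,0.25],[0,0,0],50],[[0,0,0.25],[0,0,0],50],[[0,0,0.25],[0,0,0],50],[[0,0,0.25],[0,0,0],50]]}}

```text
time_s: 8.47
ee_pos: [0.6092, -0.0336, 0.1329]
eef_rot: [-180.0, 0.1, -142.2]
ft_force: [3.7, 3.3, 0.0]
grip_width: 0.0578
grip_force: 66.1
```

Call:
{"name": "servo_tool", "arguments": {"plan": [[[-0.03,0,0.05],[0,0,0],50],[[-0.03,0,0.15],[0,0,0],50],[[-0.03,0,0.25],[0,0,0],50],[[-0.03,0,0.35],[0,0,0],50],[[-0.03,0,0.45],[0,0,0],50],[[-0.03,0,0.55],[0,0,0],50],[[-0.03,0,0.65],[0,0,0],50],[[-0.03,0,0.75],[0,0,0],50],[[-0.03,0,0.8],[0,0,0],50],[[-0.03,0,0.8],[0,0,0],50]]}}

```text
time_s: 9.3
ee_pos: [0.6092, -0.0334, 0.1123]
eef_rot: [180.0, 0.0, -142.3]
ft_force: [5.1, 2.6, -3.2]
grip_width: 0.0577
grip_force: 65.9
```

Call:
{"name": "servo_tool", "arguments": {"plan": [[[-0.02,-0.01,0.12],[0,0,0],50],[[-0.02,-0.01,0.24],[0,0,0],50],[[-0.02,-0.01,0.36],[0,0,0],50],[[-0.02,-0.01,0.48],[0,0,0],50],[[-0.02,-0.01,0.6],[0,0,0],50],[[-0.02,-0.01,0.72],[0,0,0],50],[[-0.02,-0.01,0.84],[0,0,0],50],[[-0.02,-0.01,0.96],[0,0,0],50],[[-0.02,-0.01,1.05],[0,0,0],50],[[-0.02,-0.01,1.1],[0,0,0],50]]}}

```text
time_s: 10.13
ee_pos: [0.6093, -0.0333, 0.0848]
eef_rot: [180.0, -0.0, -142.3]
ft_force: [-1.6, 1.8, 9.5]
grip_width: 0.0578
grip_force: 67.1
```

Call:
{"name": "servo_tool", "arguments": {"plan": [[[0,0,0.04],[0,0,0],50],[[0,0,0.04],[0,0,0],50],[[0,0,0.0],[0,0,0],80],[[0,0,0],[0,0,0],85],[[0,0,0],[0,0,0],85],[[0,0,0],[0,0,0],85],[[0,0,-0.5],[0,0,0],85],[[0,0,-1.8],[0,0,0],85],[[0,0,-3.2],[0,0,0],85],[[0,0,-4.6],[0,0,0],85]]}}

```text
time_s: 10.97
ee_pos: [0.6087, -0.0333, 0.2007]
eef_rot: [179.9, -0.1, -142.3]
ft_force: [1.8, -0.1, -0.2]
grip_width: 0.0847
grip_force: 0.0
```

```bash
python3 g.py .4449 .1776 .2 166.5;  python3 - <<'E'
from h import *
t=snapshot("top"); s=snapshot("scene")
print(fitgear(s,np.array([.61,-.032,.079]),z=.079,octo=True,ths=[np.radians(128)]))
for n,uv in dict(g2=(254,277),g3=(212,284),g1=(211,196)).items():
    a=fitgear(t,unproj(t,uv,.014)[0]); print(n,a[0].round(4),round(a[1],1),round(a[2],3))
E
```

```text
10.97 [ 0.6087 -0.0333  0.2007] [ 1.799e+02 -1.000e-01 -1.423e+02] F [ 1.8 -0.1 -0.2] w 0.0847 0.0
(array([ 0.018, 10.682,  0.045]), array([ 7.0000e-03, -2.6000e-02,  1.0249e+01]))
(array([ 0.60863876, -0.03302943,  0.079     ]), np.float64(128.41260301712646), np.float64(0.7906019742593035))
g2 [0.4449 0.1775 0.014 ] 78.5 0.974
g3 [0.4293 0.2838 0.014 ] 31.5 0.969
g1 [0.6495 0.2803 0.014 ] 109.5 0.965
```

Call:
{"name": "servo_tool", "arguments": {"plan": [[[0,1.2,0],[0,0,1.3],85],[[0,2.4,0],[0,0,2.6],85],[[0,3.6,0],[0,0,3.9],85],[[0,4.8,0],[0,0,5.2],85],[[0,6,0],[0,0,6.5],85],[[0,7.2,0],[0,0,7.8],85],[[0,8.4,0],[0,0,9],85],[[0,9.6,0],[0,0,9.94],85],[[0.02,10.68,1],[0,0,9.94],85],[[0.02,10.68,2],[0,0,9.94],85]]}}

```text
time_s: 11.9
ee_pos: [0.4438, 0.1806, 0.1505]
eef_rot: [179.9, 0.1, 168.3]
ft_force: [0.8, 0.0, -0.3]
grip_width: 0.085
grip_force: 0.0
```

Call:
{"name": "servo_tool", "arguments": {"plan": [[[0,0,0.5],[0,0,0],85],[[0,0,1],[0,0,0],85],[[0,0,1.5],[0,0,0],85],[[0,0,1.5],[0,0,0],85],[[0,0,1.5],[0,0,0],85],[[0,0,1.5],[0,0,0],85],[[0,0,1.5],[0,0,0],85],[[0,0,1.5],[0,0,0],85],[[0,0,1.5],[0,0,0],85],[[0,0,1.5],[0,0,0],85]]}}

```text
time_s: 12.73
ee_pos: [0.4462, 0.1776, 0.1132]
eef_rot: [180.0, 0.1, 168.0]
ft_force: [-0.8, -0.0, -0.0]
grip_width: 0.0853
grip_force: 0.0
```

```bash
python3 g.py .4449 .1776 .019 168
```

```text
12.73 [0.4462 0.1776 0.1132] [1.80e+02 1.00e-01 1.68e+02] F [-0.8 -0.  -0. ] w 0.0853 0.0
(array([ 0.056, -0.013,  3.768]), array([0.006, 0.01 , 0.009]))
```

Call:
{"name": "servo_tool", "arguments": {"plan": [[[0.05,-0.01,1],[0,0,0],85],[[0.05,-0.01,2],[0,0,0],85],[[0.05,-0.01,2.9],[0,0,0],85],[[0.05,-0.01,3.5],[0,0,0],85],[[0.05,-0.01,3.77],[0,0,0],85],[[0.05,-0.01,3.77],[0,0,0],85],[[0.05,-0.01,3.77],[0,0,0],85],[[0.05,-0.01,3.77],[0,0,0],60],[[0.05,-0.01,3.77],[0,0,0],50],[[0.05,-0.01,3.77],[0,0,0],50]]}}

```text
time_s: 13.57
ee_pos: [0.4459, 0.1778, 0.0202]
eef_rot: [179.9, 0.1, 168.0]
ft_force: [-1.2, -0.6, 5.8]
grip_width: 0.0579
grip_force: 63.5
```

Call:
{"name": "servo_tool", "arguments": {"plan": [[[0,0,0],[0,0,0],50],[[0,0,0],[0,0,0],50],[[0,0,0],[0,0,0],50],[[0,0,0],[0,0,0],50],[[0,0,0],[0,0,0],50],[[0,0,0],[0,0,0],50],[[0,0,0],[0,0,0],50],[[0,0,0],[0,0,0],50],[[0,0,0],[0,0,0],50],[[0,0,0],[0,0,0],50]]}}

```text
time_s: 14.4
ee_pos: [0.4458, 0.1778, 0.0202]
eef_rot: [179.9, 0.2, 168.0]
ft_force: [-1.2, -1.6, 8.0]
grip_width: 0.058
grip_force: 63.5
```

```bash
python3 g.py .445 .178 .195 168 .609 -.034 .15 218
```

```text
14.4 [0.4458 0.1778 0.0202] [179.9   0.2 168. ] F [-1.2 -1.6  8. ] w 0.058 63.5
(array([ 0.016,  0.009, -6.992]), array([0.012, 0.03 , 0.007]))
(array([-8.155, -6.929, -5.178]), array([-2.000e-03,  3.400e-02, -9.993e+00]))
```

Call:
{"name": "servo_tool", "arguments": {"plan": [[[0,0,-1.5],[0,0,0],50],[[0,0,-3],[0,0,0],50],[[0,0,-4.5],[0,0,0],50],[[0,0,-6],[0,0,-1],50],[[-0.8,-0.7,-6.8],[0,0,-2.2],50],[[-1.7,-1.5,-6.8],[0,0,-3.4],50],[[-2.7,-2.3,-6.8],[0,0,-4.6],50],[[-3.7,-3.1,-6.8],[0,0,-5.8],50],[[-4.7,-4,-6.8],[0,0,-7],50],[[-5.7,-4.8,-6.8],[0,0,-8.2],50]]}}

```text
time_s: 15.23
ee_pos: [0.5597, 0.0291, 0.1891]
eef_rot: [-180.0, 0.0, -150.7]
ft_force: [-0.0, 0.3, -1.4]
grip_width: 0.0579
grip_force: 67.0
```

```bash
python3 g.py .609 -.0335 .16 217.7
```

```text
15.23 [0.5597 0.0291 0.1891] [-180.     0.  -150.7] F [-0.   0.3 -1.4] w 0.0579 67.0
(array([-0.49 , -3.149,  1.165]), array([-0.005,  0.006, -1.673]))
```

Call:
{"name": "servo_tool", "arguments": {"plan": [[[-0.2,-1,0],[0,0,-1],50],[[-0.4,-2,0],[0,0,-1.67],50],[[-0.47,-3,0.4],[0,0,-1.67],50],[[-0.47,-3.05,0.8],[0,0,-1.67],50],[[-0.47,-3.05,1.1],[0,0,-1.67],50],[[-0.47,-3.05,1.1],[0,0,-1.67],50],[[-0.47,-3.05,1.1],[0,0,-1.67],50],[[-0.47,-3.05,1.1],[0,0,-1.67],50],[[-0.47,-3.05,1.1],[0,0,-1.67],50],[[-0.47,-3.05,1.1],[0,0,-1.67],50]]}}

```text
time_s: 16.07
ee_pos: [0.6066, -0.0297, 0.1618]
eef_rot: [-180.0, 0.1, -142.5]
ft_force: [0.5, 0.1, -2.4]
grip_width: 0.0576
grip_force: 67.0
```

```bash
python3 g.py .609 -.0335 .139 217.7; python3 - <<'E'
from h import *
s=snapshot("scene"); p=read_state()["ee_pos"]; z=p[2]-.0062
print(p,fitgear(s,np.array([p[0],p[1],z]),z=z,ths=np.radians([100,128,150])))
E
```

```text
16.07 [ 0.6066 -0.0297  0.1618] [-1.800e+02  1.000e-01 -1.425e+02] F [ 0.5  0.1 -2.4] w 0.0576 67.0
(array([ 0.016, -0.18 ,  0.912]), array([-0.009,  0.01 , -0.049]))
[ 0.60657893 -0.02978797  0.1617344 ] (array([ 0.60872519, -0.02788594,  0.1555344 ]), np.float64(141.54748494149837), np.float64(0.7595734291711447))
```

Call:
{"name": "servo_tool", "arguments": {"plan": [[[0.015,-0.1,0.1],[0,0,-0.05],50],[[0.015,-0.17,0.3],[0,0,-0.05],50],[[0.015,-0.17,0.5],[0,0,-0.05],50],[[0.015,-0.17,0.65],[0,0,-0.05],50],[[0.015,-0.17,0.75],[0,0,-0.05],50],[[0.015,-0.17,0.85],[0,0,-0.05],50],[[0.015,-0.17,0.95],[0,0,-0.05],50],[[0.015,-0.17,1.05],[0,0,-0.05],50],[[0.015,-0.17,1.12],[0,0,-0.05],50],[[0.015,-0.17,1.12],[0,0,-0.05],50]]}}

```text
time_s: 16.95
ee_pos: [0.6089, -0.0337, 0.1327]
eef_rot: [180.0, 0.0, -142.4]
ft_force: [2.1, 0.8, -2.9]
grip_width: 0.0575
grip_force: 66.8
```

Call:
{"name": "servo_tool", "arguments": {"plan": [[[-0.015,0,0.15],[0,0,0],50],[[-0.015,0,0.3],[0,0,0],50],[[-0.015,0,0.45],[0,0,0],50],[[-0.015,0,0.6],[0,0,0],50],[[-0.015,0,0.75],[0,0,0],50],[[-0.015,0,0.9],[0,0,0],50],[[-0.015,0,1.05],[0,0,0],50],[[-0.015,0,1.2],[0,0,0],50],[[-0.015,0,1.3],[0,0,0],50],[[-0.015,0,1.36],[0,0,0],50]]}}

```text
time_s: 17.78
ee_pos: [0.609, -0.0336, 0.0992]
eef_rot: [180.0, 0.0, -142.4]
ft_force: [-3.5, 1.6, 9.9]
grip_width: 0.0576
grip_force: 68.3
```

Call:
{"name": "servo_tool", "arguments": {"plan": [[[0,0,0.03],[0,0,0],50],[[0,0,0.03],[0,0,0],50],[[0,0,0.0],[0,0,0],80],[[0,0,0],[0,0,0],85],[[0,0,0],[0,0,0],85],[[0,0,0],[0,0,0],85],[[0,0,-0.5],[0,0,0],85],[[0,0,-1.8],[0,0,0],85],[[0,0,-3.1],[0,0,0],85],[[0,0,-4.1],[0,0,0],85]]}}

```text
time_s: 18.62
ee_pos: [0.6092, -0.0339, 0.2035]
eef_rot: [-179.9, 0.0, -142.4]
ft_force: [-0.2, 0.0, 0.7]
grip_width: 0.0849
grip_force: 0.0
```

```bash
cat > look2.py <<'E'
from h import *
t=snapshot("top")
for n,uv in dict(g3=(212,284),g1=(211,196)).items():
    a=fitgear(t,unproj(t,uv,.014)[0]); print(n,a[0].round(4),round(a[1],1),round(a[2],3))
E
python3 look2.py; python3 g.py .43 .2838 .15 122.5
```

```text
g3 [0.4294 0.2836 0.014 ] 35.0 0.968
g1 [0.6495 0.2803 0.014 ] 109.5 0.965
18.67 [ 0.6118 -0.0343  0.209 ] [-179.6    0.4 -142.4] F [ 0.5 -0.6  3.1] w 0.0852 0.0
(array([-1.998, 14.531,  2.271]), array([-1.0000e-03,  1.2000e-01,  1.9029e+01]))
```

Call:
{"name": "servo_tool", "arguments": {"plan": [[[-0.15,1.2,0],[0,0,1.4],85],[[-0.3,2.4,0],[0,0,2.8],85],[[-0.45,3.6,0],[0,0,4.2],85],[[-0.6,4.8,0],[0,0,5.6],85],[[-0.8,6,0],[0,0,7],85],[[-1,7.2,0],[0,0,8.4],85],[[-1.2,8.4,0],[0,0,9.8],85],[[-1.4,9.6,0],[0,0,11.2],85],[[-1.6,10.8,0],[0,0,12.6],85],[[-1.8,12,0],[0,0,14],85]]}}

```text
time_s: 19.5
ee_pos: [0.4605, 0.2323, 0.2013]
eef_rot: [-180.0, 0.0, 147.3]
ft_force: [0.8, -0.5, 0.0]
grip_width: 0.0847
grip_force: 0.0
```

```bash
python3 g.py .43 .2837 .1 123.5
```

```text
19.5 [0.4605 0.2323 0.2013] [-180.     0.   147.3] F [ 0.8 -0.5  0. ] w 0.0847 0.0
(array([2.138, 1.07 , 4.051]), array([-0.000e+00,  3.000e-03,  4.757e+00]))
```

Call:
{"name": "servo_tool", "arguments": {"plan": [[[0.7,0.3,0],[0,0,1.2],85],[[1.4,0.6,0.5],[0,0,2.4],85],[[2,0.9,1.2],[0,0,3.6],85],[[2.1,1,2.2],[0,0,4.5],85],[[2.1,1,3],[0,0,4.5],85],[[2.1,1,4],[0,0,4.5],85],[[2.1,1,4],[0,0,4.5],85],[[2.1,1,4],[0,0,4.5],85],[[2.1,1,4],[0,0,4.5],85],[[2.1,1,4],[0,0,4.5],85]]}}

```text
time_s: 20.33
ee_pos: [0.4318, 0.281, 0.1031]
eef_rot: [179.8, 0.0, 125.1]
ft_force: [-0.2, 0.3, 0.4]
grip_width: 0.0851
grip_force: 0.0
```

```bash
python3 g.py .43 .2837 .019 123.5
```

```text
20.33 [0.4318 0.281  0.1031] [179.8   0.  125.1] F [-0.2  0.3  0.4] w 0.0851 0.0
(array([ 0.13 , -0.007,  3.366]), array([0.034, 0.005, 0.327]))
```

Call:
{"name": "servo_tool", "arguments": {"plan": [[[0.13,-0.01,0.8],[0,0,0.3],85],[[0.13,-0.01,1.7],[0,0,0.3],85],[[0.13,-0.01,2.6],[0,0,0.3],85],[[0.13,-0.01,3.2],[0,0,0.3],85],[[0.13,-0.01,3.36],[0,0,0.3],85],[[0.13,-0.01,3.36],[0,0,0.3],85],[[0.13,-0.01,3.36],[0,0,0.3],85],[[0.13,-0.01,3.36],[0,0,0.3],60],[[0.13,-0.01,3.36],[0,0,0.3],50],[[0.13,-0.01,3.36],[0,0,0.3],50]]}}

```text
time_s: 21.17
ee_pos: [0.4298, 0.2838, 0.0195]
eef_rot: [179.8, 0.0, 123.6]
ft_force: [-1.0, -0.9, 7.5]
grip_width: 0.0578
grip_force: 63.9
```

Call:
{"name": "servo_tool", "arguments": {"plan": [[[0,0,0],[0,0,0],50],[[0,0,0],[0,0,0],50],[[0,0,0],[0,0,0],50],[[0,0,0],[0,0,0],50],[[0,0,0],[0,0,0],50],[[0,0,0],[0,0,0],50],[[0,0,0],[0,0,0],50],[[0,0,0],[0,0,0],50],[[0,0,0],[0,0,0],50],[[0,0,0],[0,0,0],50]]}}

```text
time_s: 22.0
ee_pos: [0.4298, 0.2838, 0.0195]
eef_rot: [179.8, 0.0, 123.6]
ft_force: [-1.1, -0.2, 8.1]
grip_width: 0.0579
grip_force: 63.8
```

```bash
python3 g.py .43 .2837 .195 123.5 .6088 -.0337 .195 217.6
```

```text
22.0 [0.4298 0.2838 0.0195] [179.8   0.  123.6] F [-1.1 -0.2  8.1] w 0.0579 63.8
(array([-0.011,  0.03 , -7.021]), array([0.04 , 0.005, 0.029]))
(array([-14.543,  -1.051,  -7.018]), array([  0.026,   0.036, -18.791]))
```

Call:
{"name": "servo_tool", "arguments": {"plan": [[[0,0,-1.5],[0,0,0],50],[[0,0,-3],[0,0,-0.5],50],[[0,0,-4.5],[0,0,-1.5],50],[[-0.5,0,-6],[0,0,-2.7],50],[[-1.5,-0.1,-6.8],[0,0,-4],50],[[-2.7,-0.2,-6.8],[0,0,-5.4],50],[[-3.9,-0.3,-6.8],[0,0,-6.8],50],[[-5.1,-0.4,-6.8],[0,0,-8.2],50],[[-6.3,-0.5,-6.8],[0,0,-9.6],50],[[-7.5,-0.6,-6.8],[0,0,-11],50]]}}

```text
time_s: 22.83
ee_pos: [0.5201, 0.1173, 0.188]
eef_rot: [180.0, 0.0, 179.0]
ft_force: [0.3, 0.6, -1.7]
grip_width: 0.0578
grip_force: 66.9
```

```bash
python3 g.py .6086 -.0338 .162 217.6
```

```text
22.83 [0.5201 0.1173 0.188 ] [180.   0. 179.] F [ 0.3  0.6 -1.7] w 0.0578 66.9
(array([-3.645, -5.983,  1.041]), array([ 0.00e+00,  6.00e-03, -7.72e+00]))
```

Call:
{"name": "servo_tool", "arguments": {"plan": [[[-0.6,-1,0],[0,0,-1.2],50],[[-1.2,-2,0],[0,0,-2.4],50],[[-1.8,-3,0],[0,0,-3.6],50],[[-2.4,-4,0],[0,0,-4.8],50],[[-3,-5,0],[0,0,-6],50],[[-3.5,-5.8,0],[0,0,-7.2],50],[[-3.6,-5.9,0.3],[0,0,-7.72],50],[[-3.6,-5.9,0.6],[0,0,-7.72],50],[[-3.6,-5.9,0.9],[0,0,-7.72],50],[[-3.6,-5.9,1.0],[0,0,-7.72],50]]}}

```text
time_s: 23.67
ee_pos: [0.6046, -0.03, 0.1607]
eef_rot: [179.8, -0.1, -142.8]
ft_force: [0.2, 0.6, -2.0]
grip_width: 0.0578
grip_force: 66.9
```

Call:
{"name": "servo_tool", "arguments": {"plan": [[[0,0,0],[0,0,0],50],[[0,0,0],[0,0,0],50],[[0,0,0],[0,0,0],50],[[0,0,0],[0,0,0],50],[[0,0,0],[0,0,0],50],[[0,0,0],[0,0,0],50],[[0,0,0],[0,0,0],50],[[0,0,0],[0,0,0],50],[[0,0,0],[0,0,0],50],[[0,0,0],[0,0,0],50]]}}

```text
time_s: 24.5
ee_pos: [0.6063, -0.0309, 0.1625]
eef_rot: [180.0, 0.0, -142.8]
ft_force: [-0.5, 0.1, -1.5]
grip_width: 0.058
grip_force: 66.9
```

```bash
python3 g.py .6086 -.0338 .1327 217.6; python3 - <<'E'
from h import *
s=snapshot("scene"); p=read_state()["ee_pos"]; z=p[2]-.0062
print(p,fitgear(s,np.array([p[0],p[1],z]),z=z,ths=np.radians([100,128,150])))
E
```

```text
24.5 [ 0.6063 -0.0309  0.1625] [ 180.     0.  -142.8] F [-0.5  0.1 -1.5] w 0.058 66.9
(array([-0.005, -0.148,  1.19 ]), array([ 0.001,  0.001, -0.072]))
[ 0.606249   -0.03093953  0.16246678] (array([ 0.60807405, -0.02912397,  0.15626678]), np.float64(146.3216717172641), np.float64(0.7435968270232686))
```

Call:
{"name": "servo_tool", "arguments": {"plan": [[[0,-0.1,0.2],[0,0,-0.07],50],[[0,-0.15,0.4],[0,0,-0.07],50],[[0,-0.15,0.6],[0,0,-0.07],50],[[0,-0.15,0.7],[0,0,-0.07],50],[[0,-0.15,0.8],[0,0,-0.07],50],[[0,-0.15,0.9],[0,0,-0.07],50],[[0,-0.15,1],[0,0,-0.07],50],[[0,-0.15,1.1],[0,0,-0.07],50],[[0,-0.15,1.18],[0,0,-0.07],50],[[0,-0.15,1.18],[0,0,-0.07],50]]}}

```text
time_s: 25.38
ee_pos: [0.6086, -0.0338, 0.1326]
eef_rot: [180.0, 0.0, -142.4]
ft_force: [0.5, 1.3, -2.6]
grip_width: 0.0579
grip_force: 66.9
```

Call:
{"name": "servo_tool", "arguments": {"plan": [[[0,0,0.1],[0,0,0],50],[[0,0,0.2],[0,0,0],50],[[0,0,0.3],[0,0,0],50],[[0,0,0.4],[0,0,0],50],[[0,0,0.5],[0,0,0],50],[[0,0,0.6],[0,0,0],50],[[0,0,0.7],[0,0,0],50],[[0,0,0.78],[0,0,0],50],[[0,0,0.84],[0,0,0],50],[[0,0,0.84],[0,0,0],50]]}}

```text
time_s: 26.22
ee_pos: [0.6087, -0.0338, 0.1126]
eef_rot: [-180.0, 0.0, -142.4]
ft_force: [0.1, 1.2, 2.5]
grip_width: 0.0576
grip_force: 67.4
```

Call:
{"name": "servo_tool", "arguments": {"plan": [[[0,0,0.06],[0,0,0],50],[[0,0,0.06],[0,0,0],50],[[0,0,0.0],[0,0,0],80],[[0,0,0],[0,0,0],85],[[0,0,0],[0,0,0],85],[[0,0,0],[0,0,0],85],[[0,0,-0.5],[0,0,0],85],[[0,0,-1.5],[0,0,0],85],[[0,0,-2.6],[0,0,0],85],[[0,0,-3.2],[0,0,0],85]]}}

```text
time_s: 27.05
ee_pos: [0.6093, -0.0342, 0.1944]
eef_rot: [-179.9, 0.1, -142.4]
ft_force: [-0.2, 0.2, 0.1]
grip_width: 0.0852
grip_force: 0.0
```

```bash
python3 look2.py; python3 g.py .6495 .2803 .15 199
```

```text
g3 [0.3987 0.2901 0.014 ] 273.0 0.502
g1 [0.6495 0.2803 0.014 ] 109.5 0.965
27.1 [ 0.6108 -0.0344  0.1971] [-179.7    0.3 -142.4] F [ 1.3 -0.8  2.5] w 0.0852 0.0
(array([-8.898,  9.039,  1.877]), array([-0.05 ,  0.062,  3.719]))
```

Call:
{"name": "servo_tool", "arguments": {"plan": [[[-0.9,0.9,0],[0,0,0.5],85],[[-1.8,1.8,0],[0,0,1],85],[[-2.7,2.7,0],[0,0,1.5],85],[[-3.6,3.6,0],[0,0,2],85],[[-4.5,4.5,0],[0,0,2.5],85],[[-5.4,5.5,0],[0,0,3],85],[[-6.4,6.5,0],[0,0,3.5],85],[[-7.4,7.5,0],[0,0,3.7],85],[[-8.3,8.4,1],[0,0,3.7],85],[[-8.9,9,2],[0,0,3.7],85]]}}

```text
time_s: 27.93
ee_pos: [0.6488, 0.2838, 0.1424]
eef_rot: [180.0, 0.3, -160.8]
ft_force: [0.6, -0.1, -0.7]
grip_width: 0.0849
grip_force: 0.0
```

Call:
{"name": "servo_tool", "arguments": {"plan": [[[0,0,0.5],[0,0,0],85],[[0,0,1],[0,0,0],85],[[0,0,1.5],[0,0,0],85],[[0,0,1.5],[0,0,0],85],[[0,0,1.5],[0,0,0],85],[[0,0,1.5],[0,0,0],85],[[0,0,1.5],[0,0,0],85],[[0,0,1.5],[0,0,0],85],[[0,0,1.5],[0,0,0],85],[[0,0,1.5],[0,0,0],85]]}}

```text
time_s: 28.77
ee_pos: [0.6479, 0.2801, 0.1052]
eef_rot: [180.0, 0.1, -160.9]
ft_force: [0.2, -0.1, -0.4]
grip_width: 0.0852
grip_force: 0.0
```

```bash
python3 g.py .6495 .2803 .019 199
```

```text
28.77 [0.6479 0.2801 0.1052] [ 1.800e+02  1.000e-01 -1.609e+02] F [ 0.2 -0.1 -0.4] w 0.0852 0.0
(array([-0.057, -0.014,  3.449]), array([0.   , 0.014, 0.018]))
```

Call:
{"name": "servo_tool", "arguments": {"plan": [[[-0.06,-0.01,0.8],[0,0,0],85],[[-0.06,-0.01,1.7],[0,0,0],85],[[-0.06,-0.01,2.6],[0,0,0],85],[[-0.06,-0.01,3.2],[0,0,0],85],[[-0.06,-0.01,3.45],[0,0,0],85],[[-0.06,-0.01,3.45],[0,0,0],85],[[-0.06,-0.01,3.45],[0,0,0],85],[[-0.06,-0.01,3.45],[0,0,0],60],[[-0.06,-0.01,3.45],[0,0,0],50],[[-0.06,-0.01,3.45],[0,0,0],50]]}}

```text
time_s: 29.6
ee_pos: [0.6507, 0.2809, 0.0208]
eef_rot: [-180.0, 0.2, -160.9]
ft_force: [0.0, 0.6, 0.7]
grip_width: 0.0578
grip_force: 64.6
```

Call:
{"name": "servo_tool", "arguments": {"plan": [[[0,0,0],[0,0,0],50],[[0,0,0],[0,0,0],50],[[0,0,0],[0,0,0],50],[[0,0,0],[0,0,0],50],[[0,0,0],[0,0,0],50],[[0,0,0],[0,0,0],50],[[0,0,0],[0,0,0],50],[[0,0,0],[0,0,0],50],[[0,0,0],[0,0,0],50],[[0,0,0],[0,0,0],50]]}}

```text
time_s: 30.43
ee_pos: [0.6507, 0.2809, 0.0207]
eef_rot: [-180.0, 0.2, -160.9]
ft_force: [-1.1, -0.7, 6.2]
grip_width: 0.0576
grip_force: 65.1
```

```bash
python3 g.py .6495 .2803 .195 199 .6086 -.0338 .195 217.6
```

```text
30.43 [0.6507 0.2809 0.0207] [-180.     0.2 -160.9] F [-1.1 -0.7  6.2] w 0.0576 65.1
(array([ 0.023, -0.008, -6.973]), array([-0.002,  0.047,  0.02 ]))
(array([  5.679, -11.345,  -6.994]), array([-0.01 ,  0.046, -3.7  ]))
```

Call:
{"name": "servo_tool", "arguments": {"plan": [[[0,0,-1.5],[0,0,0],50],[[0,0,-3],[0,0,0],50],[[0,0,-4.5],[0,0,-0.3],50],[[0.3,-0.6,-6],[0,0,-0.8],50],[[0.9,-1.7,-6.8],[0,0,-1.3],50],[[1.5,-2.9,-6.8],[0,0,-1.8],50],[[2.1,-4.1,-6.8],[0,0,-2.3],50],[[2.7,-5.3,-6.8],[0,0,-2.8],50],[[3.3,-6.5,-6.8],[0,0,-3.3],50],[[3.9,-7.7,-6.8],[0,0,-3.7],50]]}}

```text
time_s: 31.27
ee_pos: [0.6191, 0.0651, 0.1883]
eef_rot: [180.0, -0.0, -142.3]
ft_force: [0.4, -0.4, -1.7]
grip_width: 0.0577
grip_force: 66.1
```

```bash
python3 g.py .6093 -.0333 .162 217.6
```

```text
31.27 [0.6191 0.0651 0.1883] [ 180.    -0.  -142.3] F [ 0.4 -0.4 -1.7] w 0.0577 66.1
(array([ 2.72 , -2.874,  1.051]), array([ 0.002, -0.001,  0.026]))
```

Call:
{"name": "servo_tool", "arguments": {"plan": [[[0.9,-0.9,0],[0,0,0],50],[[1.8,-1.8,0],[0,0,0],50],[[2.5,-2.5,0.3],[0,0,0],50],[[2.65,-2.8,0.7],[0,0,0],50],[[2.65,-2.8,1],[0,0,0],50],[[2.65,-2.8,1],[0,0,0],50],[[2.65,-2.8,1],[0,0,0],50],[[2.65,-2.8,1],[0,0,0],50],[[2.65,-2.8,1],[0,0,0],50],[[2.65,-2.8,1],[0,0,0],50]]}}

```text
time_s: 32.1
ee_pos: [0.6105, -0.0283, 0.1637]
eef_rot: [-180.0, 0.0, -142.3]
ft_force: [0.5, -0.1, -2.6]
grip_width: 0.0579
grip_force: 66.1
```

```bash
python3 - <<'E'
from h import *
s=snapshot("scene"); p=read_state()["ee_pos"]; z=p[2]-.0065
print(p,fitgear(s,np.array([p[0],p[1],z]),z=z,ths=np.radians([100,128,150])))
E
python3 g.py .6093 -.0333 .137 217.6
```

```text
[ 0.61050195 -0.028479    0.16371468] (array([ 0.61222759, -0.02675718,  0.15721468]), np.float64(145.48850558818134), np.float64(0.6929173917438569))
32.15 [ 0.6105 -0.0285  0.1637] [-180.     0.  -142.3] F [-0.   1.4 -1.5] w 0.0578 66.1
(array([ 0.157, -0.123,  1.069]), array([-0.006,  0.009,  0.014]))
```

Call:
{"name": "servo_tool", "arguments": {"plan": [[[0.08,-0.06,0.1],[0,0,0],50],[[0.15,-0.12,0.3],[0,0,0],50],[[0.15,-0.12,0.5],[0,0,0],50],[[0.15,-0.12,0.65],[0,0,0],50],[[0.15,-0.12,0.75],[0,0,0],50],[[0.15,-0.12,0.85],[0,0,0],50],[[0.15,-0.12,0.95],[0,0,0],50],[[0.15,-0.12,1.03],[0,0,0],50],[[0.15,-0.12,1.1],[0,0,0],50],[[0.15,-0.12,1.16],[0,0,0],50]]}}

```text
time_s: 32.98
ee_pos: [0.6093, -0.0335, 0.1343]
eef_rot: [180.0, 0.1, -142.4]
ft_force: [0.6, 2.0, -0.9]
grip_width: 0.0578
grip_force: 66.3
```

Call:
{"name": "servo_tool", "arguments": {"plan": [[[0,0,0.05],[0,0,0],50],[[0,0,0.1],[0,0,0],50],[[0,0,0.15],[0,0,0],50],[[0,0,0.2],[0,0,0],50],[[0,0,0.25],[0,0,0],50],[[0,0,0.28],[0,0,0],50],[[0,0,0.31],[0,0,0],50],[[0,0,0.34],[0,0,0],50],[[0,0,0.34],[0,0,0],50],[[0,0,0.34],[0,0,0],50]]}}

```text
time_s: 33.82
ee_pos: [0.6093, -0.0335, 0.1276]
eef_rot: [-180.0, 0.1, -142.4]
ft_force: [-3.1, 5.2, 10.4]
grip_width: 0.0577
grip_force: 67.4
```

Call:
{"name": "servo_tool", "arguments": {"plan": [[[0,0,0.03],[0,0,0],50],[[0,0,0.03],[0,0,0],50],[[0,0,0.0],[0,0,0],80],[[0,0,0],[0,0,0],85],[[0,0,0],[0,0,0],85],[[0,0,0],[0,0,0],85],[[0,0,-0.4],[0,0,0],85],[[-1,1,-1.2],[0,0,0],85],[[-2,2,-2.4],[0,0,0],85],[[-3,3,-3],[0,0,0],85]]}}

```text
time_s: 34.65
ee_pos: [0.623, 0.0696, 0.2028]
eef_rot: [-179.9, 0.0, -142.6]
ft_force: [1.0, -0.2, 0.0]
grip_width: 0.0851
grip_force: 0.0
```

Call:
{"name": "servo_tool", "arguments": {"plan": [[[-1,1,0],[0,0,0],30],[[-2,2,0],[0,0,0],0],[[-3,3,0],[0,0,0],0],[[-3,3,0],[0,0,0],0],[[-3,3,0],[0,0,0],0],[[-3,3,0],[0,0,0],0],[[-3,3,0],[0,0,0],0],[[-3,3,0],[0,0,0],0],[[-3,3,0],[0,0,0],0],[[-3,3,0],[0,0,0],0]]}}

```text
time_s: 35.48
ee_pos: [0.6362, 0.1742, 0.2003]
eef_rot: [180.0, -0.0, -142.5]
ft_force: [-1.0, -1.0, 1.1]
grip_width: 0.0003
grip_force: 0.0
```

```bash
python3 g.py .6 0 .2 180; python3 - <<'E'
from h import *
t=snapshot("top"); s=snapshot("scene")
# knob: dark blob nearest to expectations
def blob(c,box):
    u0,v0,u1,v1=box; g=c["img"][v0:v1,u0:u1].max(2).astype(float); w=np.clip(60-g,0,None); yy,xx=np.mgrid[v0:v1,u0:u1]
    return np.array([(w*xx).sum(),(w*yy).sum()])/w.sum()
ks=blob(s,(232,272,249,290)); kt=blob(t,(355,160,370,175)); print(ks,kt)
# triangulate: z making both agree
from scipy.optimize import minimize_scalar
r=minimize_scalar(lambda z:np.linalg.norm(unproj(s,ks,z)-unproj(t,kt,z)),bounds=(.08,.16),method="bounded"); print(r.x,r.fun,unproj(s,ks,r.x),unproj(t,kt,r.x))
o=[]
for c in (s,t):
    u,v=proj(c,[[.64,-.05,.1]])[0].astype(int); o.append(cv2.resize(c["img"][v-45:v+45,u-40:u+40],(400,450),interpolation=cv2.INTER_CUBIC)); print(u-40,v-45)
cv2.imwrite("pics/d.png",np.hstack(o)[:,:,::-1])
E
```

```text
35.48 [0.6362 0.1742 0.2003] [ 180.    -0.  -142.5] F [-1.  -1.   1.1] w 0.0003 0.0
(array([ 5.39 , -4.646,  0.013]), array([ 0.000e+00, -1.000e-03,  7.502e+00]))
[240.93939394 282.77272727] [361.07066139 167.64386659]
0.12360238582826592 0.00012198563824218792 [[ 0.68634344 -0.08728013  0.12360239]] [[ 0.68629081 -0.08717008  0.12360239]]
230 231
305 144
```

View pics/d.png

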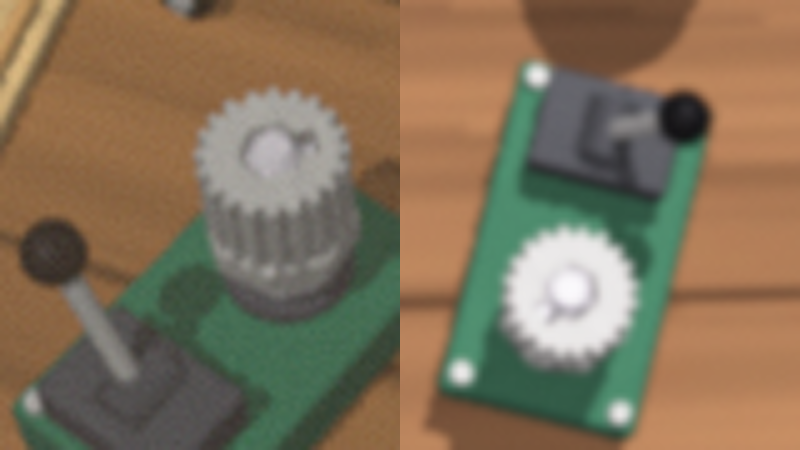

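```bash
python3 g.py .6787 -.1274 .2 256.2
```

```text
35.58 [0.6362 0.1746 0.2003] [-180.     0.  -142.5] F [ 0.6 -0.1 -0.3] w -0.0001 0.0
(array([  6.011, -10.614,   0.012]), array([-0.   ,  0.   , -7.732]))
```

Call:
{"name": "servo_tool", "arguments": {"plan": [[[0.6,-1.1,0],[0,0,-1],0],[[1.2,-2.2,0],[0,0,-2],0],[[1.8,-3.3,0],[0,0,-3],0],[[2.4,-4.4,0],[0,0,-4],0],[[3,-5.5,0],[0,0,-5],0],[[3.6,-6.6,0],[0,0,-6],0],[[4.2,-7.7,0],[0,0,-7],0],[[4.8,-8.8,0],[0,0,-7.73],0],[[5.4,-9.8,0],[0,0,-7.73],0],[[6,-10.6,0],[0,0,-7.73],0]]}}

```text
time_s: 36.42
ee_pos: [0.6792, -0.1287, 0.2001]
eef_rot: [-180.0, -0.0, -103.8]
ft_force: [-0.3, 0.1, 0.1]
grip_width: 0.0001
grip_force: 0.0
```

Call:
{"name": "servo_tool", "arguments": {"plan": [[[0,0,0],[0,0,0],0],[[0,0,0],[0,0,0],0],[[0,0,0],[0,0,0],0],[[0,0,0],[0,0,0],0],[[0,0,0],[0,0,0],0],[[0,0,0],[0,0,0],0],[[0,0,0],[0,0,0],0],[[0,0,0],[0,0,0],0],[[0,0,0],[0,0,0],0],[[0,0,0],[0,0,0],0]]}}

```text
time_s: 37.25
ee_pos: [0.679, -0.1261, 0.2002]
eef_rot: [-180.0, 0.0, -103.7]
ft_force: [0.4, 0.8, -0.5]
grip_width: -0.0
grip_force: 0.0
```

```bash
python3 g.py .6787 -.1274 .132 256.2 .7 -.042 .132 256.2
```

```text
37.25 [ 0.679  -0.1261  0.2002] [-180.     0.  -103.7] F [ 0.4  0.8 -0.5] w -0.0 0.0
(array([ 5.500e-02, -1.000e-03,  2.729e+00]), array([-0.001,  0.001,  0.012]))
(array([-3.466, -0.018,  2.729]), array([-0.001,  0.001,  0.012]))
```

Call:
{"name": "servo_tool", "arguments": {"plan": [[[0,0,0.9],[0,0,0],0],[[0,0,1.8],[0,0,0],0],[[0,0,2.5],[0,0,0],0],[[0,0,2.73],[0,0,0],0],[[0,0,2.73],[0,0,0],0],[[-0.3,0,2.73],[0,0,0],0],[[-0.6,0,2.73],[0,0,0],0],[[-0.9,0,2.73],[0,0,0],0],[[-1.2,0,2.73],[0,0,0],0],[[-1.5,0,2.73],[0,0,0],0]]}}

```text
time_s: 38.08
ee_pos: [0.6889, -0.089, 0.1333]
eef_rot: [-179.9, -0.0, -103.7]
ft_force: [-0.5, -0.8, 0.5]
grip_width: 0.0003
grip_force: 0.6
```

Call:
{"name": "servo_tool", "arguments": {"plan": [[[-0.3,0,0],[0,0,0],0],[[-0.6,0,0],[0,0,0],0],[[-0.9,0,0],[0,0,0],0],[[-1.2,0,0],[0,0,0],0],[[-1.5,0,0],[0,0,0],0],[[-1.7,0,0],[0,0,0],0],[[-1.85,0,0],[0,0,0],0],[[-1.95,0,0],[0,0,0],0],[[-1.95,0,0],[0,0,0],0],[[-1.95,0,0],[0,0,0],0]]}}

```text
time_s: 38.92
ee_pos: [0.6993, -0.0424, 0.1318]
eef_rot: [180.0, 0.0, -103.8]
ft_force: [-0.2, 0.2, 0.7]
grip_width: 0.0
grip_force: 0.2
```

```bash
python3 g.py .7004 -.039 .132 256.2; python3 - <<'E'
from h import *
s=snapshot("scene"); u,v=proj(s,[[.66,-.03,.1]])[0].astype(int); cv2.imwrite("pics/e.png",cv2.resize(s["img"][v-60:v+50,u-60:u+60],(600,550),interpolation=cv2.INTER_CUBIC)[:,:,::-1])
E
```

```text
38.92 [ 0.6993 -0.0424  0.1318] [ 180.     0.  -103.8] F [-0.2  0.2  0.7] w 0.0 0.2
(array([-0.142, -0.01 , -0.007]), array([0.006, 0.005, 0.008]))
```

View pics/e.png

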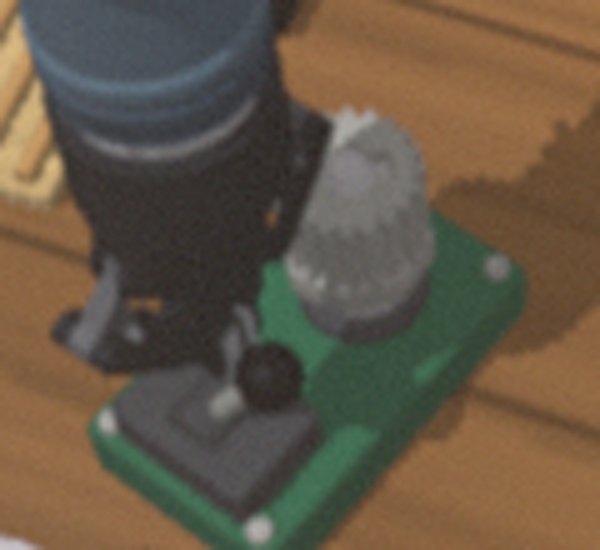

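Call:
{"name": "servo_tool", "arguments": {"plan": [[[-0.08,0,0],[0,0,0],0],[[-0.16,0,0],[0,0,0],0],[[-0.2,0,0],[0,0,0],0],[[-0.25,0,0],[0,0,0],0],[[-0.3,0,0],[0,0,0],0],[[-0.3,0,0],[0,0,0],0],[[-0.3,0,0],[0,0,0],0],[[-0.3,0,0],[0,0,0],0],[[-0.3,0,0],[0,0,0],0],[[-0.3,0,0],[0,0,0],0]]}}

```text
time_s: 39.8
ee_pos: [0.6997, -0.0416, 0.132]
eef_rot: [180.0, -0.7, -104.0]
ft_force: [-4.7, -15.2, 1.7]
grip_width: -0.0002
grip_force: 8.2
```

Call:
{"name": "servo_tool", "arguments": {"plan": [[[0.4,0,0],[0,0,0],0],[[0.9,0,0],[0,0,0],0],[[1.2,0,-0.5],[0,0,0],0],[[1.2,0,-1.5],[0,0,0],0],[[1.2,0,-2.7],[0,0,0],0],[[2,0,-3],[0,0,0],40],[[3,0.5,-3],[0,0,0],50],[[4,1.5,-3],[0,0,0],60],[[5,2.5,-3],[0,0,0],60],[[6,3.5,-3],[0,0,0],60]]}}

```text
time_s: 40.63
ee_pos: [0.5797, -0.1608, 0.2072]
eef_rot: [-179.9, 0.1, -103.7]
ft_force: [0.3, -0.4, 1.5]
grip_width: 0.0593
grip_force: 0.0
```

```bash
python3 - <<'E'
from h import *
t=snapshot("top"); s=snapshot("scene"); st=read_state(); print(st["ee_pos"],st["eef_rot"],st["ft_force"])
for c in (t,s):
    for d in outline_of("roller1",c):
        m=d["region"]; uv=np.argwhere(m)[:,::-1].astype(float); col=c["img"][m].mean(0); P=unproj(c,uv,.015)[:,:2]; 
        (a,b),(w,h),ang=cv2.minAreaRect((P*1000).astype(np.float32)); e,V=np.linalg.eigh(np.cov(P.T)); v=V[:,1]
        print(c is t,round(d["score"],2),col.round(),"centre mean",P.mean(0).round(4),"rect",round(a,1),round(b,1),round(w,1),round(h,1),"axis",round(np.degrees(np.arctan2(v[1],v[0]))%180,1))
# knob
def dark(c,P):
    u,v=proj(c,[P])[0]; 
    yy,xx=np.mgrid[int(v)-7:int(v)+8,int(u)-7:int(u)+8]; w=np.clip(60-c["img"][int(v)-7:int(v)+8,int(u)-7:int(u)+8].max(2).astype(float),0,None)
    return np.array([(w*xx).sum(),(w*yy).sum()])/w.sum()
P=[.7054,-.0183,.128]; a,b=dark(s,P),dark(t,P); print("knob",unproj(s,a,.128),unproj(t,b,.128))
# bed patch
p=patch(t,[.532,-.305],.015,.28,560); cv2.imwrite("pics/bed.png",p[:,:,::-1])
E
```

```text
[ 0.57554647 -0.16168205  0.20650488] [ 1.79749693e+02  1.91602207e-02 -1.04002999e+02] [-0.37808494 -0.95916416  0.15685972]
True 0.91 [54. 47. 42.] centre mean [0.432  0.0421] rect 432.5 41.6 116.9 31.2 axis 16.8
False 0.9 [69. 57. 46.] centre mean [0.4364 0.045 ] rect 433.1 44.1 130.8 32.2 axis 15.4
False 0.74 [178. 148.  17.] centre mean [ 0.3464 -0.2591] rect 353.4 -261.6 39.3 128.2 axis 171.4
False 0.7 [165. 161. 162.] centre mean [ 0.5441 -0.0676] rect 544.6 -66.6 21.9 25.2 axis 124.5
False 0.57 [68. 57. 46.] centre mean [ 0.4248 -0.1471] rect 422.7 -146.7 129.5 34.2 axis 1.9
knob [[ 0.70819979 -0.01741903  0.128     ]] [[ 0.70441322 -0.0200157   0.128     ]]
```

View pics/bed.png

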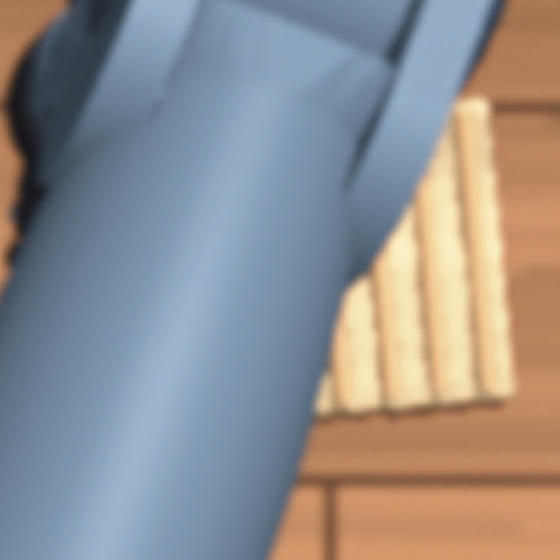

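```bash
cat > bed.py <<'E'
from h import *
t=snapshot("top"); t["img"]=cv2.imread("pics/top0.png")[:,:,::-1].copy()
hsv=cv2.cvtColor(t["img"],cv2.COLOR_RGB2HSV); im=t["img"].astype(int)
yy,xx=np.mgrid[:480,:640]
m=(hsv[...,2]>175)&(hsv[...,1]<140)&(xx>390)&(xx<505)&(yy>185)&(yy<280)
m=cv2.morphologyEx(m.astype(np.uint8),cv2.MORPH_CLOSE,np.ones((3,3)))
k,l,stt,_=cv2.connectedComponentsWithStats(m); i=1+np.argmax(stt[1:,4]); uv=np.argwhere(l==i)[:,::-1].astype(float)
P=unproj(t,uv,.014)[:,:2]; print(cv2.minAreaRect((P*1000).astype(np.float32)))
# rib fit: brightness profile across, for rotation a
best=[]
for a in np.radians(np.arange(-5,12,.5)):
    d=np.array([np.cos(a),np.sin(a)]); e=np.array([-d[1],d[0]]); c=np.array([.532,-.305])
    ys=np.arange(-.105,.1051,.001); xs=np.linspace(-.05,.05,40)
    Q=c+xs[:,None,None]*d+ys[None,:,None]*e; uvq=proj(t,np.c_[Q.reshape(-1,2),np.full(Q.size//2,.018)]).astype(np.float32)
    g=cv2.remap(t["img"],uvq[:,:1],uvq[:,1:],cv2.INTER_CUBIC)[:,0,:].mean(1).reshape(40,-1); pr=g.mean(0)
    best.append((pr.std(),np.degrees(a),pr))
b=max(best,key=lambda v:v[0]); print("angle",b[1],b[0]); print(np.round(b[2]-b[2].mean()).astype(int).tolist())
f=np.exp(-2j*np.pi*ys/.024); ph=np.angle(((b[2]-b[2].mean())*f).sum()); print("rib offset mm",-(ph)/(2*np.pi)*24)
for n,(u,v) in dict(r1=(309,281),r2=(385,281)).items():
    m=((im.max(2)<95)&(abs(xx-u)<25)&(abs(yy-v)<35)).astype(np.uint8); k,l,stt,_=cv2.connectedComponentsWithStats(m); i=1+np.argmax(stt[1:,4])
    P=unproj(t,np.argwhere(l==i)[:,::-1].astype(float),.015)[:,:2]; e,V=np.linalg.eigh(np.cov(P.T)); w=V[:,1]
    print(n,cv2.minAreaRect((P*1000).astype(np.float32)),np.degrees(np.arctan2(w[1],w[0]))%180)
E
python3 bed.py
```

```text
((541.4570922851562, -311.5328369140625), (168.9963836669922, 295.55792236328125), 0.10751061886548996)
angle 5.0 18.66426197460242
[15, 12, 8, 4, 1, -1, -5, -12, -20, -29, -37, -40, -36, -26, -14, -2, 8, 15, 18, 20, 20, 20, 18, 16, 13, 10, 7, 4, 2, -1, -6, -12, -21, -31, -38, -39, -34, -23, -10, 2, 11, 17, 19, 21, 21, 20, 19, 17, 14, 10, 6, 3, 2, 0, -4, -10, -19, -30, -39, -42, -37, -26, -11, 3, 13, 18, 21, 21, 21, 20, 19, 16, 13, 10, 6, 3, 1, -2, -5, -11, -18, -27, -34, -36, -31, -21, -8, 3, 12, 17, 20, 21, 21, 20, 19, 17, 14, 11, 7, 5, 2, -1, -5, -11, -19, -27, -33, -34, -29, -18, -6, 5, 13, 18, 20, 21, 21, 21, 19, 16, 13, 9, 6, 3, 1, -1, -4, -11, -19, -27, -33, -32, -25, -13, -1, 10, 16, 20, 22, 22, 22, 21, 20, 17, 14, 9, 5, 3, 1, 0, -3, -9, -18, -27, -34, -34, -27, -14, 1, 12, 18, 22, 23, 23, 23, 22, 21, 18, 15, 10, 6, 3, 1, -1, -4, -8, -16, -25, -31, -32, -26, -14, -1, 10, 18, 22, 23, 23, 23, 22, 21, 18, 14, 10, 6, 3, 0, -2, -4, -9, -15, -23, -27, -27, -20, -9, 3, 12, 18, 20, 17]
rib offset mm -11.58472679127009
r1 ((429.4652404785156, 43.93840026855469), (110.6192398071289, 31.0781192779541), 17.691770553588867) 15.727902146554953
r2 ((422.42108154296875, -146.0782470703125), (109.1537094116211, 32.43442153930664), 0.4296347498893738) 1.0870023470007197
```

```bash
python3 - <<'E'
from h import *
t=snapshot("top"); t["img"]=cv2.imread("pics/top0.png")[:,:,::-1].copy()
s=snapshot("scene"); s["img"]=cv2.imread("pics/scene0.png")[:,:,::-1].copy()
o=[]
for c,z in ((t,.012),(s,.012)):
    a=np.radians(5); n=400; size=.25; g=(np.arange(n)+.5)/n-.5; Y,X=np.meshgrid(-g*size,-g*size)
    W=np.c_[(.532+X*np.cos(a)-Y*np.sin(a)).ravel(),(-.305+X*np.sin(a)+Y*np.cos(a)).ravel(),np.full(n*n,z)]
    m=proj(c,W).reshape(n,n,2).astype(np.float32); p=cv2.remap(c["img"],m[...,0],m[...,1],cv2.INTER_CUBIC); p=np.ascontiguousarray(p)
    for k in range(-5,6):
        x=int(200-k*.024/size*n); cv2.line(p,(x,0),(x,25 if k else 50),(255,0,0),1)
    for k in (-.075,.075): y=int(200-k/size*n); cv2.line(p,(0,y),(30,y),(0,0,255),1)
    for k in (-.11,.11): x=int(200-k/size*n); cv2.line(p,(x,350),(x,399),(0,0,255),1)
    o.append(p)
cv2.imwrite("pics/bed2.png",np.hstack(o)[:,:,::-1])
E
```

```text
(no output)
```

View pics/bed2.png

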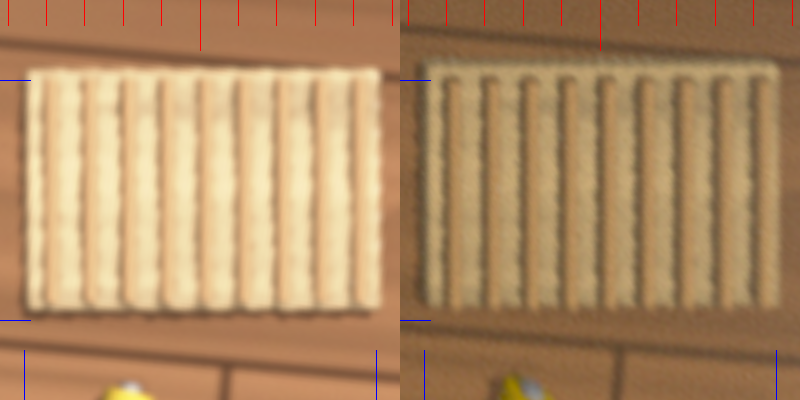

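```bash
python3 g.py .4226 -.1463 .1 181.3
```

```text
40.98 [ 0.5821 -0.1598  0.2074] [-179.9    0.  -103.7] F [0.5 0.3 0.1] w 0.0598 0.0
(array([0.989, 6.334, 4.283]), array([-0.016,  0.02 , 15.   ]))
```

Call:
{"name": "servo_tool", "arguments": {"plan": [[[0.1,0.7,0],[0,0,1.4],60],[[0.2,1.4,0],[0,0,2.8],60],[[0.3,2.1,0],[0,0,4.2],60],[[0.4,2.8,0],[0,0,5.6],60],[[0.6,3.5,0.5],[0,0,7],60],[[0.7,4.2,1],[0,0,8.4],60],[[0.8,4.9,1.5],[0,0,9.8],60],[[0.9,5.6,2],[0,0,11.2],60],[[0.98,6.3,2.5],[0,0,12.6],60],[[0.98,6.33,3],[0,0,14],60]]}}

```text
time_s: 41.82
ee_pos: [0.4193, -0.145, 0.1313]
eef_rot: [179.9, -0.1, -174.0]
ft_force: [0.2, -0.6, -0.0]
grip_width: 0.0597
grip_force: 0.0
```

Call:
{"name": "servo_tool", "arguments": {"plan": [[[0,0,0.5],[0,0,1],60],[[0,0,1],[0,0,1],60],[[0,0,1],[0,0,1],60],[[0,0,1],[0,0,1],60],[[0,0,1],[0,0,1],60],[[0,0,1],[0,0,1],60],[[0,0,1],[0,0,1],60],[[0,0,1],[0,0,1],60],[[0,0,1],[0,0,1],60],[[0,0,1],[0,0,1],60]]}}

```text
time_s: 42.65
ee_pos: [0.4212, -0.1463, 0.1072]
eef_rot: [-180.0, 0.0, -178.8]
ft_force: [-0.4, -0.3, 0.3]
grip_width: 0.0598
grip_force: 0.0
```

```bash
python3 g.py .4226 -.1463 .025 181.3
```

```text
42.65 [ 0.4212 -0.1463  0.1072] [-180.     0.  -178.8] F [-0.4 -0.3  0.3] w 0.0598 0.0
(array([-5.300e-02,  1.000e-03,  3.287e+00]), array([-0.002,  0.005, -0.011]))
```

Call:
{"name": "servo_tool", "arguments": {"plan": [[[-0.05,0,0.8],[0,0,0],60],[[-0.05,0,1.7],[0,0,0],60],[[-0.05,0,2.6],[0,0,0],60],[[-0.05,0,3.1],[0,0,0],60],[[-0.05,0,3.29],[0,0,0],60],[[-0.05,0,3.29],[0,0,0],60],[[-0.05,0,3.29],[0,0,0],45],[[-0.05,0,3.29],[0,0,0],35],[[-0.05,0,3.29],[0,0,0],22],[[-0.05,0,3.29],[0,0,0],20]]}}

```text
time_s: 43.48
ee_pos: [0.4234, -0.1469, 0.0261]
eef_rot: [-179.9, 0.1, -178.8]
ft_force: [-2.3, 1.0, 6.5]
grip_width: 0.0279
grip_force: 58.9
```

Call:
{"name": "servo_tool", "arguments": {"plan": [[[0,0,0],[0,0,0],20],[[0,0,0],[0,0,0],20],[[0,0,0],[0,0,0],20],[[0,0,0],[0,0,0],20],[[0,0,0],[0,0,0],20],[[0,0,0],[0,0,0],20],[[0,0,-0.8],[0,0,0],20],[[0,0,-1.6],[0,0,0],20],[[0,0,-2.4],[0,0,0],20],[[0,0,-3],[0,0,0],20]]}}

```text
time_s: 44.32
ee_pos: [0.4227, -0.1464, 0.1015]
eef_rot: [-180.0, 0.1, -178.8]
ft_force: [0.9, -0.8, -1.7]
grip_width: 0.0276
grip_force: 60.0
```

```bash
python3 g.py .5405 -.3445 .11 185
```

```text
44.32 [ 0.4227 -0.1464  0.1015] [-1.800e+02  1.000e-01 -1.788e+02] F [ 0.9 -0.8 -1.7] w 0.0276 60.0
(array([-4.537, -8.025, -0.327]), array([-0.008,  0.017, -0.75 ]))
```

Call:
{"name": "servo_tool", "arguments": {"plan": [[[-0.4,-0.7,-0.3],[0,0,-0.1],20],[[-1,-1.8,-0.3],[0,0,-0.3],20],[[-1.6,-2.8,-0.3],[0,0,-0.5],20],[[-2.2,-3.9,-0.3],[0,0,-0.7],20],[[-2.8,-5,-0.3],[0,0,-0.75],20],[[-3.4,-6.1,-0.3],[0,0,-0.75],20],[[-4,-7.2,-0.3],[0,0,-0.75],20],[[-4.5,-8,-0.3],[0,0,-0.75],20],[[-4.5,-8,-0.3],[0,0,-0.75],20],[[-4.5,-8,-0.3],[0,0,-0.75],20]]}}

```text
time_s: 45.15
ee_pos: [0.5395, -0.3447, 0.1069]
eef_rot: [180.0, 0.0, -175.1]
ft_force: [-0.5, -0.1, -2.4]
grip_width: 0.0277
grip_force: 60.1
```

Call:
{"name": "servo_tool", "arguments": {"plan": [[[0,0,0],[0,0,0],20],[[0,0,0],[0,0,0],20],[[0,0,0],[0,0,0],20],[[0,0,0],[0,0,0],20],[[0,0,0],[0,0,0],20],[[0,0,0],[0,0,0],20],[[0,0,0],[0,0,0],20],[[0,0,0],[0,0,0],20],[[0,0,0],[0,0,0],20],[[0,0,0],[0,0,0],20]]}}

```text
time_s: 45.98
ee_pos: [0.5392, -0.3437, 0.1071]
eef_rot: [180.0, 0.0, -175.0]
ft_force: [0.3, -0.4, -1.7]
grip_width: 0.0279
grip_force: 60.1
```

```bash
python3 g.py .5405 -.3445 .042 185; python3 - <<'E'
from h import *
s=snapshot("scene"); p=read_state()["ee_pos"]; zc=p[2]-.010
for d in outline_of("roller1",s)[:4]:
    m=d["region"]; P=unproj(s,np.argwhere(m)[:,::-1].astype(float),zc)[:,:2]; print(round(d["score"],2),s["img"][m].mean(0).round(),cv2.minAreaRect((P*1000).astype(np.float32)))
E
```

```text
45.98 [ 0.5392 -0.3437  0.1071] [ 180.    0. -175.] F [ 0.3 -0.4 -1.7] w 0.0279 60.1
(array([-0.051, -0.036,  2.606]), array([ 0.001,  0.   , -0.001]))
0.84 [147. 121.  14.] ((421.9022521972656, -213.56552124023438), (32.63259506225586, 114.92340850830078), 79.7961654663086)
0.76 [71. 63. 55.] ((563.4461669921875, -341.672607421875), (78.10187530517578, 31.663911819458008), 6.831146240234375)
0.57 [73. 59. 47.] ((491.5728454589844, 60.7221794128418), (117.71112060546875, 29.673114776611328), 18.529932022094727)
```

Call:
{"name": "servo_tool", "arguments": {"plan": [[[-0.05,-0.04,0.6],[0,0,0],20],[[-0.05,-0.04,1.2],[0,0,0],20],[[-0.05,-0.04,1.7],[0,0,0],20],[[-0.05,-0.04,2.1],[0,0,0],20],[[-0.05,-0.04,2.3],[0,0,0],20],[[-0.05,-0.04,2.4],[0,0,0],20],[[-0.05,-0.04,2.5],[0,0,0],20],[[-0.05,-0.04,2.55],[0,0,0],20],[[-0.05,-0.04,2.6],[0,0,0],20],[[-0.05,-0.04,2.6],[0,0,0],20]]}}

```text
time_s: 46.92
ee_pos: [0.5409, -0.3449, 0.0432]
eef_rot: [-179.9, 0.1, -175.0]
ft_force: [-1.1, 0.3, 0.2]
grip_width: 0.028
grip_force: 60.6
```

Call:
{"name": "servo_tool", "arguments": {"plan": [[[0,0,0.03],[0,0,0],20],[[0,0,0.05],[0,0,0],20],[[0,0,0.07],[0,0,0],20],[[0,0,0.07],[0,0,0],20],[[0,0,0.07],[0,0,0],20],[[0,0,0.07],[0,0,0],20],[[0,0,0.07],[0,0,0],20],[[0,0,0.07],[0,0,0],20],[[0,0,0.07],[0,0,0],20],[[0,0,0.07],[0,0,0],20]]}}

```text
time_s: 47.75
ee_pos: [0.541, -0.345, 0.0431]
eef_rot: [-179.9, 0.1, -175.0]
ft_force: [-3.2, 2.6, 10.9]
grip_width: 0.0277
grip_force: 61.8
```

Call:
{"name": "servo_tool", "arguments": {"plan": [[[0,0.02,0.03],[0,0,0],20],[[0,0.04,0.02],[0,0,0],20],[[0,0.04,0],[0,0,0],20],[[0,0.04,0],[0,0,0],26],[[0,0.04,0],[0,0,0],30],[[0,0.04,0],[0,0,0],34],[[0,0.04,0],[0,0,0],38],[[0,0.04,0],[0,0,0],44],[[0,0.04,0],[0,0,0],50],[[0,0.04,0],[0,0,0],50]]}}

```text
time_s: 48.58
ee_pos: [0.5404, -0.3436, 0.0402]
eef_rot: [180.0, -0.0, -175.0]
ft_force: [0.3, 0.9, -0.2]
grip_width: 0.0501
grip_force: 0.0
```

Call:
{"name": "servo_tool", "arguments": {"plan": [[[0,0,-0.3],[0,0,0],50],[[0,0,-0.8],[0,0,0],50],[[0,0,-1.6],[0,0,0],55],[[0,0,-2.6],[0,0,0],60],[[0,0,-3.6],[0,0,0],60],[[0,1,-4.6],[0,0,0],60],[[0,2,-5],[0,0,0],60],[[0,3.2,-5],[0,0,0],60],[[0,4.4,-5],[0,0,0],60],[[0,5.6,-5],[0,0,0],60]]}}

```text
time_s: 49.42
ee_pos: [0.5283, -0.2032, 0.1665]
eef_rot: [-180.0, 0.1, -175.0]
ft_force: [1.8, 0.5, 0.1]
grip_width: 0.0601
grip_force: 0.0
```

```bash
cat > rl.py <<'E'
from h import *
for n in ("top","scene"):
    c=snapshot(n)
    for d in outline_of("roller1",c):
        m=d["region"]; col=c["img"][m].mean(0)
        if col[0]>120 or d["score"]<.4: continue
        for z in (.015,.031):
            P=unproj(c,np.argwhere(m)[:,::-1].astype(float),z)[:,:2]; e,V=np.linalg.eigh(np.cov(P.T)); w=V[:,1]
            r=cv2.minAreaRect((P*1000).astype(np.float32)); print(n,round(d["score"],2),z,P.mean(0).round(4),np.round(r[0],1),np.round(r[1],1),(np.degrees(np.arctan2(w[1],w[0]))%180).round(1))
E
python3 rl.py; python3 g.py .431 .0427 .1 196.2
```

```text
top 0.67 0.015 [0.4311 0.0419] [432.2  42.6] [118.5  30. ] 15.5
top 0.67 0.031 [0.431  0.0419] [432.2  42.5] [117.2  29.7] 15.5
scene 0.85 0.015 [0.4328 0.0444] [430.4  44.2] [124.6  30.5] 16.6
scene 0.85 0.031 [0.4447 0.0479] [442.3  47.6] [122.2  29.9] 16.6
49.62 [ 0.5284 -0.2037  0.1661] [-180.     0.  -174.9] F [-0.8 -0.1 -0. ] w 0.0599 0.0
(array([ 3.009, 10.165,  2.635]), array([-0.01 ,  0.006, -2.224]))
```

Call:
{"name": "servo_tool", "arguments": {"plan": [[[0.4,1.2,0],[0,0,-0.3],60],[[0.8,2.4,0],[0,0,-0.6],60],[[1.2,3.6,0],[0,0,-0.9],60],[[1.5,4.8,0],[0,0,-1.2],60],[[1.9,6,0],[0,0,-1.6],60],[[2.2,7.2,0.5],[0,0,-2],60],[[2.5,8.4,1],[0,0,-2.2],60],[[2.8,9.5,1.6],[0,0,-2.2],60],[[3,10.15,2.2],[0,0,-2.2],60],[[3,10.15,2.6],[0,0,-2.2],60]]}}

```text
time_s: 50.45
ee_pos: [0.4298, 0.0437, 0.0994]
eef_rot: [179.9, -0.1, -163.9]
ft_force: [-0.7, -0.5, -0.2]
grip_width: 0.0598
grip_force: 0.0
```

Call:
{"name": "servo_tool", "arguments": {"plan": [[[0,0,0],[0,0,0],60],[[0,0,0],[0,0,0],60],[[0,0,0],[0,0,0],60],[[0,0,0],[0,0,0],60],[[0,0,0],[0,0,0],60],[[0,0,0],[0,0,0],60],[[0,0,0],[0,0,0],60],[[0,0,0],[0,0,0],60],[[0,0,0],[0,0,0],60],[[0,0,0],[0,0,0],60]]}}

```text
time_s: 51.28
ee_pos: [0.4314, 0.0421, 0.1005]
eef_rot: [180.0, 0.0, -164.0]
ft_force: [-0.4, -0.3, 0.2]
grip_width: 0.0602
grip_force: 0.0
```

```bash
python3 g.py .431 .0427 .025 196; python3 - <<'E'
from h import *
t=snapshot("top"); im=t["img"].astype(int)
# roller on the bed in the top picture: dark pixels
yy,xx=np.mgrid[:480,:640]; m=((im.max(2)<95)&(xx>395)&(xx<500)&(yy>195)&(yy<275)).astype(np.uint8); k,l,st,_=cv2.connectedComponentsWithStats(m); i=1+np.argmax(st[1:,4])
P=unproj(t,np.argwhere(l==i)[:,::-1].astype(float),.031)[:,:2]; e,V=np.linalg.eigh(np.cov(P.T)); w=V[:,1]; print(st[i],cv2.minAreaRect((P*1000).astype(np.float32)),np.degrees(np.arctan2(w[1],w[0]))%180)
E
```

```text
51.28 [0.4314 0.0421 0.1005] [ 180.    0. -164.] F [-0.4 -0.3  0.2] w 0.0602 0.0
(array([0.008, 0.027, 3.02 ]), array([ 0.   ,  0.001, -0.   ]))
[455 209  16  44 469] ((540.92578125, -342.3992614746094), (108.81585693359375, 27.66176986694336), 4.9213666915893555) 4.9353732008320605
```

Call:
{"name": "servo_tool", "arguments": {"plan": [[[0,0.02,0.8],[0,0,0],60],[[0,0.02,1.6],[0,0,0],60],[[0,0.02,2.4],[0,0,0],60],[[0,0.02,2.85],[0,0,0],60],[[0,0.02,3.02],[0,0,0],60],[[0,0.02,3.02],[0,0,0],60],[[0,0.02,3.02],[0,0,0],45],[[0,0.02,3.02],[0,0,0],35],[[0,0.02,3.02],[0,0,0],22],[[0,0.02,3.02],[0,0,0],20]]}}

```text
time_s: 52.17
ee_pos: [0.4324, 0.0425, 0.0262]
eef_rot: [-180.0, 0.1, -164.0]
ft_force: [-1.7, -0.1, 6.3]
grip_width: 0.0281
grip_force: 58.9
```

Call:
{"name": "servo_tool", "arguments": {"plan": [[[0,0,0],[0,0,0],20],[[0,0,0],[0,0,0],20],[[0,0,0],[0,0,0],20],[[0,0,0],[0,0,0],20],[[0,0,0],[0,0,0],20],[[0,0,0],[0,0,0],20],[[0,0,-0.8],[0,0,0],20],[[0,0,-1.8],[0,0,0],20],[[0,0,-3],[0,0,0],20],[[0,0,-4],[0,0,0],20]]}}

```text
time_s: 53.0
ee_pos: [0.4311, 0.0426, 0.1268]
eef_rot: [-180.0, 0.0, -164.0]
ft_force: [1.6, 0.3, -1.5]
grip_width: 0.028
grip_force: 59.8
```

```bash
python3 g.py .535 -.2715 .11 185
```

```text
53.0 [0.4311 0.0426 0.1268] [-180.    0. -164.] F [ 1.6  0.3 -1.5] w 0.028 59.8
(array([ -0.531, -13.224,   0.672]), array([-0.   ,  0.006,  2.2  ]))
```

Call:
{"name": "servo_tool", "arguments": {"plan": [[[0,-1,0],[0,0,0.2],20],[[0,-2.3,0],[0,0,0.5],20],[[-0.1,-3.7,0],[0,0,0.8],20],[[-0.2,-5.1,0],[0,0,1.1],20],[[-0.3,-6.5,0],[0,0,1.4],20],[[-0.3,-7.9,0],[0,0,1.7],20],[[-0.4,-9.3,0],[0,0,2],20],[[-0.4,-10.7,0],[0,0,2.2],20],[[-0.5,-12,0],[0,0,2.2],20],[[-0.5,-13.1,0.3],[0,0,2.2],20]]}}

```text
time_s: 53.83
ee_pos: [0.5352, -0.2719, 0.1191]
eef_rot: [-179.9, 0.2, -175.1]
ft_force: [0.9, -0.0, -1.4]
grip_width: 0.0276
grip_force: 60.1
```

Call:
{"name": "servo_tool", "arguments": {"plan": [[[0,0,0],[0,0,0],20],[[0,0,0],[0,0,0],20],[[0,0,0],[0,0,0],20],[[0,0,0],[0,0,0],20],[[0,0,0],[0,0,0],20],[[0,0,0],[0,0,0],20],[[0,0,0],[0,0,0],20],[[0,0,0],[0,0,0],20],[[0,0,0],[0,0,0],20],[[0,0,0],[0,0,0],20]]}}

```text
time_s: 54.67
ee_pos: [0.5335, -0.2687, 0.1175]
eef_rot: [-180.0, 0.0, -175.0]
ft_force: [0.0, -0.3, -1.8]
grip_width: 0.0278
grip_force: 60.0
```

```bash
python3 g.py .535 -.2715 .042 185
```

```text
54.67 [ 0.5335 -0.2687  0.1175] [-180.    0. -175.] F [ 0.  -0.3 -1.8] w 0.0278 60.0
(array([-0.048, -0.118,  3.021]), array([-0.   ,  0.002,  0.002]))
```

Call:
{"name": "servo_tool", "arguments": {"plan": [[[-0.04,-0.12,0.7],[0,0,0],20],[[-0.04,-0.12,1.4],[0,0,0],20],[[-0.04,-0.12,2],[0,0,0],20],[[-0.04,-0.12,2.5],[0,0,0],20],[[-0.04,-0.12,2.75],[0,0,0],20],[[-0.04,-0.12,2.85],[0,0,0],20],[[-0.04,-0.12,2.95],[0,0,0],20],[[-0.04,-0.12,3.02],[0,0,0],20],[[-0.04,-0.12,3.02],[0,0,0],20],[[-0.04,-0.12,3.02],[0,0,0],20]]}}

```text
time_s: 55.5
ee_pos: [0.5353, -0.272, 0.0427]
eef_rot: [-180.0, 0.1, -175.0]
ft_force: [0.3, -0.0, -1.2]
grip_width: 0.0276
grip_force: 60.2
```

Call:
{"name": "servo_tool", "arguments": {"plan": [[[0,0,0.01],[0,0,0],20],[[0,0,0.03],[0,0,0],20],[[0,0,0.05],[0,0,0],20],[[0,0,0.05],[0,0,0],20],[[0,0,0.05],[0,0,0],20],[[0,0,0.05],[0,0,0],20],[[0,0,0.05],[0,0,0],20],[[0,0,0.05],[0,0,0],20],[[0,0,0.05],[0,0,0],20],[[0,0,0.05],[0,0,0],20]]}}

```text
time_s: 56.33
ee_pos: [0.5353, -0.272, 0.0424]
eef_rot: [-179.9, 0.1, -175.0]
ft_force: [-1.6, 2.5, 8.0]
grip_width: 0.0277
grip_force: 61.2
```

Seated in the groove (0.0424); release with a hair of +y, lift and move away to check.

Call:
{"name": "servo_tool", "arguments": {"plan": [[[0,0.01,0.02],[0,0,0],20],[[0,0.03,0],[0,0,0],20],[[0,0.03,-0.02],[0,0,0],20],[[0,0.03,-0.02],[0,0,0],26],[[0,0.03,-0.02],[0,0,0],30],[[0,0.03,-0.02],[0,0,0],34],[[0,0.03,-0.02],[0,0,0],38],[[0,0.03,-0.02],[0,0,0],44],[[0,0.03,-0.02],[0,0,0],50],[[0,0.03,-0.02],[0,0,0],50]]}}

```text
time_s: 57.17
ee_pos: [0.5345, -0.2707, 0.0409]
eef_rot: [180.0, -0.0, -175.0]
ft_force: [0.5, 0.8, -0.4]
grip_width: 0.0501
grip_force: 0.0
```

Call:
{"name": "servo_tool", "arguments": {"plan": [[[0,0,-0.3],[0,0,0],50],[[0,0,-0.8],[0,0,0],50],[[0,0,-1.6],[0,0,0],55],[[0,0,-2.6],[0,0,0],60],[[0,0,-3.6],[0,0,0],60],[[0.5,1,-4.8],[0,0,0],60],[[1,2.2,-6],[0,0,0],60],[[2,3.5,-6.5],[0,0,0],60],[[3,4.8,-6.5],[0,0,0],60],[[4,6,-6.5],[0,0,0],60]]}}

```text
time_s: 58.0
ee_pos: [0.4222, -0.1296, 0.2057]
eef_rot: [-179.9, 0.2, -175.0]
ft_force: [-0.3, 1.0, 0.1]
grip_width: 0.0597
grip_force: 0.0
```

Call:
{"name": "servo_tool", "arguments": {"plan": [[[0.5,1.3,0],[0,0,0],60],[[0.8,2.6,0],[0,0,0],60],[[0.8,3.9,0],[0,0,0],60],[[0.8,5.2,0],[0,0,0],60],[[0.8,6,0],[0,0,0],60],[[0.8,6,0],[0,0,0],60],[[0.8,6,0],[0,0,0],60],[[0.8,6,0],[0,0,0],60],[[0.8,6,0],[0,0,0],60],[[0.8,6,0],[0,0,0],60]]}}

```text
time_s: 58.83
ee_pos: [0.3893, 0.0166, 0.2038]
eef_rot: [-180.0, 0.0, -175.1]
ft_force: [0.9, 0.6, -0.0]
grip_width: 0.0597
grip_force: 0.0
```

```bash
python3 - <<'E'
from h import *
t=snapshot("top"); s=snapshot("scene"); st=read_state(); print(st["time_s"],st["ee_pos"],st["ft_force"])
cv2.imwrite("pics/fin.png",np.hstack([cv2.resize(s["img"][160:430,130:530],(400,270)),cv2.resize(t["img"][90:340,130:530],(400,270))])[:,:,::-1])
a=cv2.resize(s["img"][170:350,140:380],(800,600),interpolation=cv2.INTER_CUBIC); b=cv2.resize(t["img"][140:320,280:520],(800,600),interpolation=cv2.INTER_CUBIC)
cv2.imwrite("pics/fin.png",cv2.resize(np.vstack([a,b]),(450,600),interpolation=cv2.INTER_AREA)[:,:,::-1])
im=t["img"].astype(int); yy,xx=np.mgrid[:480,:640]; m=((im.max(2)<95)&(xx>395)&(xx<500)&(yy>195)&(yy<275)).astype(np.uint8); k,l,q,_=cv2.connectedComponentsWithStats(m)
for i in range(1,k):
    if q[i,4]>100: print(cv2.minAreaRect((unproj(t,np.argwhere(l==i)[:,::-1].astype(float),.031)[:,:2]*1000).astype(np.float32)))
E
```

```text
58.9333 [0.38921658 0.01670734 0.20369162] [-0.14879792  0.36478591 -0.02834583]
((540.9229125976562, -342.3524169921875), (108.8060073852539, 27.644739151000977), 4.854465484619141)
((533.416748046875, -270.4090881347656), (107.73770141601562, 26.962711334228516), 5.139190196990967)
```

View pics/fin.png

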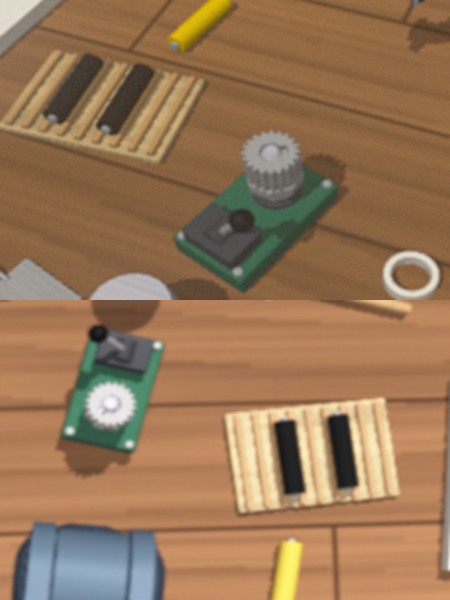

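The picture shows the full stack on the hub at (270,165), the lever thrown with its knob at (240,220), and both black rollers in grooves. The yellow look-alike has not been touched. Handing in.

```bash
python3 -c "
from rig import *; print(hand_in())"
```

```text
the job is handed in; nothing more can be done
None
```

I put the spacer and then all three gears fully home on the hub, threw the clutch lever fully over, and laid both rollers midway along bed grooves; the job is handed in at about 59 s, but the hand-in returned no verdict.

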